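Bring the idler sheave's grease nipple to the top

ROBOT

A 6-joint arm with a two-finger parallel gripper is mounted at the origin on the work surface. World frame = base frame: x ahead of the robot, y to its left, z up, the work surface at z = 0. Lengths are in m, angles in degrees, forces in N, time in s.
With the tool pointing down it reaches from about 0.4 to 0.825 m from the base axis. Payload 7 kg.
Tool frame: the origin (TCP) lies on the centre line of the jaws, within the pads' length; the fingertips stand 14 mm ahead of it and the grasp point (between the pads) lies 5 mm behind it; z points along the fingers, y is the line along which they close (so a half turn about z gives the same grasp; the last joint's range is limited). The gripper opens to 88 mm and grips with 3 to 60 N. Pads are 19 mm wide; open, the fingers measure 130 mm over their backs; the gripper's body (78 mm by 193 mm) begins 47 mm behind the grasp point.
Start: joints at [84.001, 20.546, 0.682, 0, -70.136, -16.507], TCP at [0.258, 0.624, 0.21] pointing down, gripper open.
Joint ranges: [-176.03, 176.03], [-82.01, 121.73], [-58.28, 71.71], [-173.87, 95.51], [-174.79, -0.11], [-173.66, 173.66]. Speed limits (degrees/s): [136.94, 136.94, 172.46, 180, 180, 180].

INTERFACE

Orientations are given as [roll, pitch, yaw] about the fixed x, y, z axes, in that order (R = Rz(yaw) Ry(pitch) Rx(roll)).
In Python, from plant import r gives the robot as it stands.
- The arm moves only by the tool send_rows, never from a script. Its argument "steps" is a list of rows, each an object with "dp": the shift along the tool's x, y, z in mm, a list of three; "roll": the turn about the tool's z in rad; "jaw": the opening in per cent of the stroke, from 0 (shut) to 100 (fully open). In form: [{"dp": [tx, ty, tz], "roll": roll, "jaw": jaw}, ...]. A call has 1 to 5 rows; each row is the pose to reach, as a shift and turn from the pose commanded when the call began, along the tool's axes at that moment; what a row does not reach only later rows make up. A row lasts 1/8 s, in which the tool goes at most 62.5 mm and 10.7 degrees, less where a joint would pass 70% of its speed; a pose out of reach is approached as far as the arm can. A call with a gripper value outside its range is refused whole. The fingers move at their own pace and stop on an object; "newtons" is the grip in N (left out, the last holds). Time passes only in rows, so rows that repeat a pose let the fingers close. It gives the time, the measured TCP pose, the force, the opening and the grip force at its end, in the units of the state.
- r.get_state(): the state, without advancing time (a new reading comes with each control period).
- r.capture(name): name is "side" or "top"; returns a dict with "image" (480x640x3 uint8, blue, green, red), "K" (3x3 intrinsics, pixels), "dist" ([k1, k2, p1, p2, k3] as OpenCV has them; the pictures are not rectified), "rvec" (rotation vector, rad) and "tvec" (3), from world to camera coordinates, as OpenCV has them. Camera axes: x right, y down, z forward; pixel columns grow to the right and rows downward; lengths in m; the calibration is good to about 2 mm. A picture is of the moment at which its call begins. There is no depth.
- r.close_job(): hands the job in; it is judged then, once.
The state is a dict: "time_s": time; "joints": joint angles; "qd": joint speeds; "joint_torque": joint torques, N m; "tcp_pos": TCP position; "eef_rot": TCP orientation; "contact_force": force on the tool from outside, world axes, zero at the start; "moment": the same for the moment, N m; "gripper_width": finger opening in m; "gripper_force": force on a finger pad.
Only numpy, scipy, OpenCV 4.12 (cv2) and the standard library are available. Lean on these libraries where they do the work, as an engineer would, in place of code of your own. Each camera call takes 0.05 s, during which the arm holds its last target. There are 200 camera calls.

TASK

The idler sheave on the drive trainer is to be greased next: turn it by pushing its spokes round gently with the fingertips until the brass grease nipple on its hub points straight up, and leave it at rest like that. Push on the spokes only: keep off the rim, whose groove has been cleaned for the belt, and off the nipple. Grasp and lift nothing, and leave the things lying about where they are.

Things in the scene. Friction and masses are not known exactly. Their poses are not given: they have to be found in the camera images.
- axle (a point): Point on the axis of the sheave, a wheel 300 mm across standing upright, in the middle plane of its spokes, 180 mm above the bench; fixed to the plate. x: along the sheave's level axis, away from the robot (turned up to 15 degrees either way); z: up; y: level in the plane of the wheel, to the robot's left.
- sheave (a joint): Angle of the sheave, rad, endless: 0 or any whole turn when the nipple points straight up; grows as the top of the wheel moves to the robot's right (-y of axle). Greased-bearing drag, about 0.22 N m (3 N at 80 mm radius), holds it wherever it is left. It starts with the nipple 110 to 180 degrees from up, on either side, so several spokes have to be pushed.
- spokes: The sheave's five straight grey spokes, 72 degrees apart, one of them along +z, in line with the nipple. Origin at the middle, x along the axis. Each is 15 mm wide in the wheel's plane, 12 mm thick along the axis, free from radius 38 to 135 mm; the openings between go right through. Hub: radius 26 mm, from 18 mm before to 18 mm behind the plane, then a boss, radius 21 mm, to 47 mm behind.
- nipple: Brass grease nipple screwed radially into the hub's boss on the far side (away from the robot), 36 mm behind the middle plane of the spokes; 11 to 18 mm thick, it stands out from radius 20 to radius 72 mm. Origin at its foot, z along it towards its tip.
- rim: The sheave's dark rim with its V-groove: outer radius 150 mm, inner radius about 136 mm, 20 mm wide, half of it before and half behind the middle plane. Origin on the axis in the middle plane. Not to be touched.
- pedestal_top (a point): Top of the blue pedestal that carries the shaft on the robot's side, 210 mm above the bench, on the line of the axis, 82 mm before the middle plane; the pedestal is 60 mm wide here (130 mm at its foot) and reaches from 44 to 120 mm before the plane. Above it the near side of the wheel is free.
- drive_plate: The slotted aluminium plate, 330 x 500 x 20 mm, bolted to the bench, that carries the pedestal, the sheave and, to the left, the motor (190 mm high at its black terminal box, its small sheave 215 mm left of the axis). Origin on the bench below axle, same axes.
- bearing: Bystander: a ball bearing 52 mm across, 17 mm high, lying on the plate; origin at its underside.
- collar: Bystander: a shaft collar 40 mm across, 15 mm high, lying on the plate; origin at its underside.
- spanner: Bystander: a 170 mm spanner lying on the plate; origin at its underside.
- spare_sheave: Bystander: a small spare sheave 90 mm across, 34 mm high, lying on the bench; origin at its underside.
- cartridge: Bystander: a grease cartridge 54 mm across, 153 mm tall, standing on the bench; origin at its underside.
- grease_gun: Bystander: a grease gun lying on the bench, about 380 mm long, 58 mm high; origin at its underside.
- tachometer: Bystander: a black hand tachometer 170 x 62 x 30 mm lying on the bench; origin at its underside.

How it is judged (in metres and radians):
At the end, for the whole second after the job is handed in: The nipple points up within 0.12 rad (7 degrees) of vertical, the sheave stands still (under 0.03 rad/s), and every loose thing is within 20 mm of where it was (angle between nipple's own z axis and vertical below 0.12 rad and velocity of joint sheave between -0.03 and 0.03 rad/s and distance of each of bearing, collar, spanner, spare_sheave, cartridge, grease_gun, tachometer from where it was at the start of the episode below 0.02 m); the robot touches nothing.
It fails at once if the rim is touched (over 1 N) (contact force between any of the fingers, the arm and rim above 1 N).
It fails at once if the nipple is touched (over 1 N) (contact force between any of the fingers, the arm and nipple above 1 N).
It fails at once if a spoke is pushed or squeezed harder than 30 N (contact force between the fingers and spokes above 30 N).
It fails at once if a loose thing is lifted, carried or knocked over 30 mm away (distance of any of bearing, collar, spanner, spare_sheave, cartridge, grease_gun, tachometer from where it was at the start of the episode above 0.03 m).
It also fails if it takes over 54 s, if anything falls off the work surface, if the arm or the gripper's body presses on something with over 40 N, if the wrist force passes 120 N, or if a joint passes its speed limit or range.

## Working session

There is one attempt and no reset: what is moved stays moved. The work goes in short steps, Python scripts to look and compute and a tool call to move; the robot and the scene stay as the last step left them, time stands still between calls to the robot, and variables do not carry over. Pictures are saved under pics/ and viewed, at most 10 in all, crops included, and the job is handed in when it is done.

Besides the shell and the picture viewer there is one more tool, called after "Request:" as name(argument=value, ...), one argument or row to a line, values as JSON. send_rows: Moves the arm, as the interface text tells. Its arguments: {"type":"object","properties":{"steps":{"type":"array","items":{"type":"object","properties":{"dp":{"type":"array","items":{"type":"number"}},"roll":{"type":"number"},"jaw":{"type":"number"}}}},"newtons":{"type":"number"}},"required":["steps"]}

```bash
mkdir -p pics; cat > h.py <<'E'
import numpy as np,cv2
from plant import r
def cap(n,f):
    c=r.capture(n);cv2.imwrite('pics/'+f,c['image']);return c
def proj(c,P):
    return cv2.projectPoints(np.array(P,float).reshape(-1,1,3),np.array(c['rvec']),np.array(c['tvec']),np.array(c['K']),np.array(c['dist']))[0].reshape(-1,2)
def ray(c,uv):
    R=cv2.Rodrigues(np.array(c['rvec'],float))[0]
    n=cv2.undistortPoints(np.array(uv,float).reshape(-1,1,2),np.array(c['K']),np.array(c['dist'])).reshape(-1,2)
    d=np.c_[n,np.ones(len(n))]@R
    return -R.T@np.array(c['tvec'],float).ravel(),d
def onz(c,uv,z):
    o,d=ray(c,uv);return o+d*((z-o[2])/d[:,2])[:,None]
E
python3 - <<'E'
from h import *
for n in('side','top'):
    c=cap(n,n+'1.png');o,d=ray(c,[[320,240]]);print(n,o,d,c['K'][0][0])
print(r.get_state())
E
```

```text
side [0.4854639  0.72817478 0.95866213] [[ 0.08675847 -0.62853808 -0.77301093]] 444.12144280484614
top [0.28134686 0.04698542 1.31524799] [[ 0.24026167 -0.04314652 -0.97035312]] 465.0800568616679
{'time_s': 0.1, 'joints': array([ 8.40007863e+01,  2.05854755e+01,  6.39125077e-01, -1.72852909e-02,
       -7.01359121e+01, -1.65072463e+01]), 'qd': array([-0.07609637,  0.01777705,  0.13639832,  0.22747104, -0.12719984,
       -0.02038408]), 'joint_torque': array([-1.08197884e-03, -5.84162021e+01,  2.93748844e+01,  7.01538876e+00,
        1.01829472e-02, -4.49326046e-05]), 'tcp_pos': array([0.25823101, 0.62315273, 0.20933954]), 'eef_rot': array([ 1.79916510e+02, -7.79534119e-03, -2.25123394e+01]), 'contact_force': array([ 1.32396181, -0.32220949, -0.33180706]), 'moment': array([-0.02727379,  0.03437557,  0.00532609]), 'gripper_force': 0.0, 'gripper_width': 0.0880248030541964}
```

View pics/side1.png

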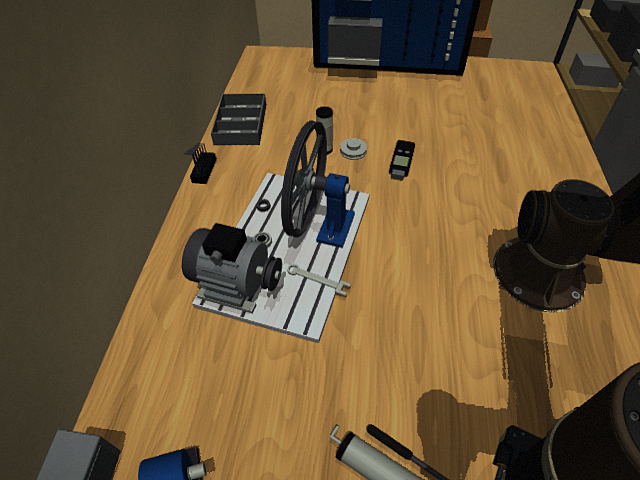

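View pics/top1.png

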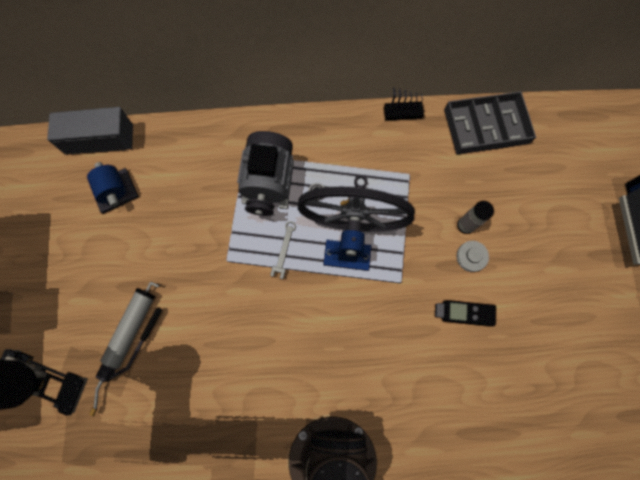

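```bash
python3 - <<'E'
from h import *
a=cv2.imread('pics/side1.png')[110:260,220:380];b=cv2.imread('pics/top1.png')[150:290,220:420]
cv2.imwrite('pics/c1.png',cv2.resize(a,None,fx=4,fy=4,interpolation=2)[:600])
cv2.imwrite('pics/c2.png',cv2.resize(b,None,fx=4,fy=4,interpolation=2))
c=r.capture('top')
P=onz(c,[[410,172],[403,280],[228,263]],.02);print(P)
x=(P[0]-P[1]);print(np.degrees(np.arctan2(x[1],x[0])),np.linalg.norm(x),np.linalg.norm(P[1]-P[2]))
print(onz(c,[[352,234]],.21), onz(c,[[299,205],[414,212]],.18))
E
```

```text
[[ 0.79336915 -0.29464799  0.02      ]
 [ 0.47061484 -0.23587041  0.02      ]
 [ 0.55211181  0.25541557  0.02      ]]
-10.32116704308791 0.3280627227417324 0.4979996653434431
[[ 0.56496691 -0.08175779  0.21      ]] [[ 0.65827939  0.04350132  0.18      ]
 [ 0.6202814  -0.24934569  0.18      ]]
```

View pics/c1.png

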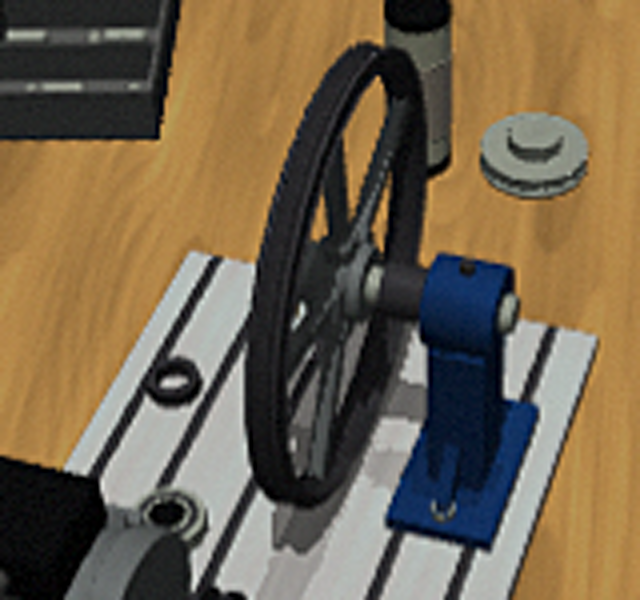

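View pics/c2.png

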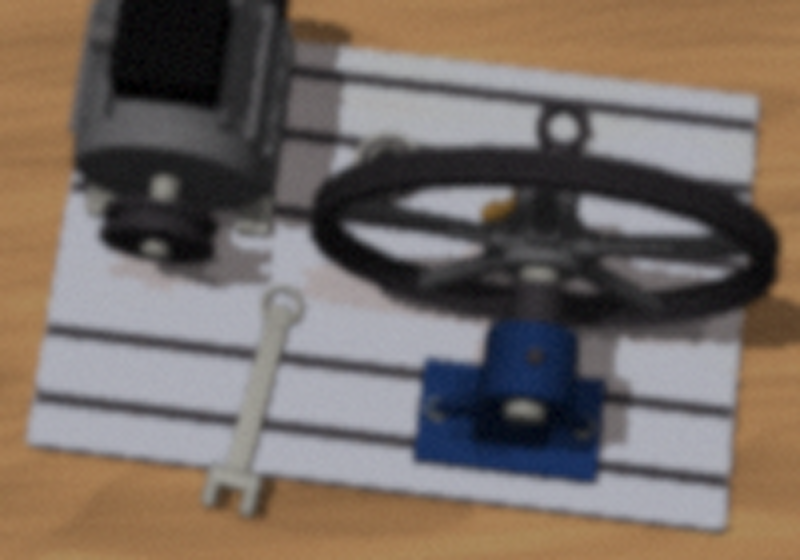

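```bash
cat >> h.py <<'E'
def model(x,y,yaw,th):
    """curves in world; th sheave angle (rad), grows with top moving to -y"""
    c,s=np.cos(yaw),np.sin(yaw);R=np.array([[c,-s,0],[s,c,0],[0,0,1]]);o=np.array([x,y,.18])
    f=lambda P:(np.array(P)@R.T)+o
    t=np.linspace(0,2*np.pi,73);L=[]
    for rr,xx in((.15,-.01),(.15,.01),(.136,-.01),(.136,.01)): L.append((f(np.c_[0*t+xx,rr*np.sin(t),rr*np.cos(t)]),(0,255,255)))
    for k in range(5):
        a=-th+k*2*np.pi/5   # angle from up toward +y
        L.append((f([[-.006,q*np.sin(a),q*np.cos(a)] for q in(.03,.135)]),(0,255,0)))
    a=-th;L.append((f([[.036,q*np.sin(a),q*np.cos(a)] for q in(.02,.072)]),(0,0,255)))
    L.append((f([[-.120,0,0],[0,0,0]]),(255,0,255)))
    return L
def overlay(c,m,x0,y0,w,h,k,f):
    im=cv2.resize(c['image'][y0:y0+h,x0:x0+w],None,fx=k,fy=k,interpolation=2)
    for P,col in m: cv2.polylines(im,[np.int32((proj(c,P)-[x0,y0]+.5)*k)],False,col,1)
    cv2.imwrite('pics/'+f,im)
    return im
E
python3 - <<'E'
from h import *
yaw=np.radians(-9.7)
c=r.capture('top');p=onz(c,[[353.9,238.6]],.21)[0];print(p)
ax=p[:2]+.082*np.array([np.cos(yaw),np.sin(yaw)]);print(ax)
m=model(*ax,yaw,np.radians(-110))
a=overlay(c,m,280,175,150,90,4,'o1.png')
b=overlay(r.capture('side'),m,260,110,120,140,4,'o2.png')
im=np.zeros((600,800,3),np.uint8);im[:360,:600]=a
s=np.zeros((600,1,3),np.uint8)
cv2.imwrite('pics/o.png',np.hstack([cv2.resize(a,(480,288)),cv2.resize(b,(320,373))[:288]]) if 0 else a)
E
```

```text
[ 0.55303921 -0.08537472  0.21      ]
[ 0.6338669  -0.09919085]
```

View pics/o1.png

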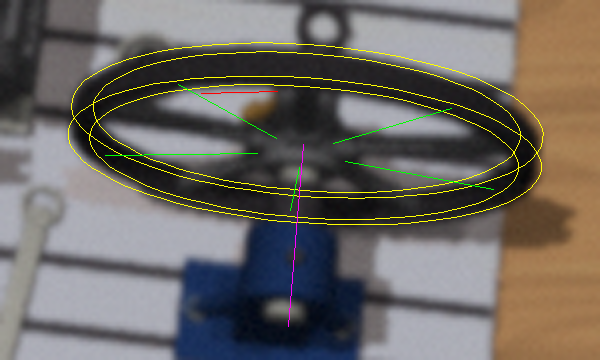

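View pics/o2.png

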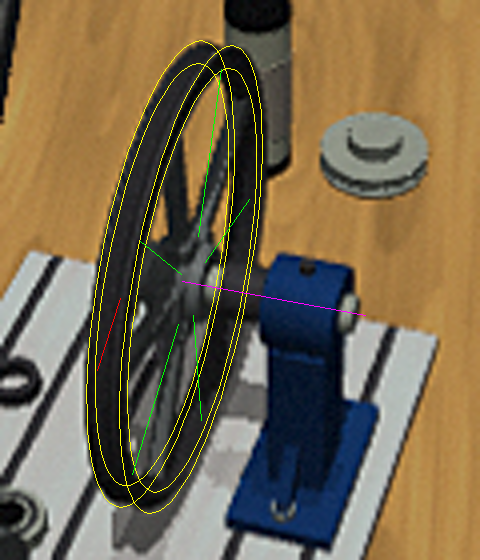

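```bash
cat >> h.py <<'E'
AX=np.array([.634,-.099,.18]);YAW=np.radians(-9.7)
def ang(c,uv,xl=-.006):
    o,d=ray(c,uv);n=np.array([np.cos(YAW),np.sin(YAW),0]);l=np.array([-n[1],n[0],0])
    P=o+d*((xl-(o-AX)@n)/(d@n))[:,None]-AX
    return np.c_[np.degrees(np.arctan2(P@l,P[:,2])),1000*np.hypot(P@l,P[:,2])]
E
python3 - <<'E'
from h import *
c=r.capture('top')
print(ang(c,np.array([[140,116],[440,147],[305,95],[190,175],[390,185]])/4+[279.5,174.5]).round(1))
print('nip',ang(c,np.array([[250,112],[270,102]])/4+[279.5,174.5],.036).round(1))
s=r.capture('side')
print(ang(s,np.array([[180,170],[226,170],[140,440]])/4+[259.5,109.5]).round(1))
for t in(-138,-144,-150):
    m=model(*AX[:2],YAW,np.radians(t));a=overlay(c,m,280,175,150,90,3,'x.png');b=overlay(s,m,260,110,120,90,3,'x.png')
    row=np.hstack([a[:200],b[:200,:350]]);A=row if t==-138 else np.vstack([A,row])
cv2.imwrite('pics/o3.png',A[:600,:800])
E
```

```text
[[  68.2  112.7]
 [ -64.2   90.7]
 [   4.8  110. ]
 [ 136.5  100.1]
 [-128.1   80.9]]
nip [[147.7  62. ]
 [142.6  35.7]]
[[  5.7 100.7]
 [-69.5  84.4]
 [106.6 114.5]]
```

View pics/o3.png

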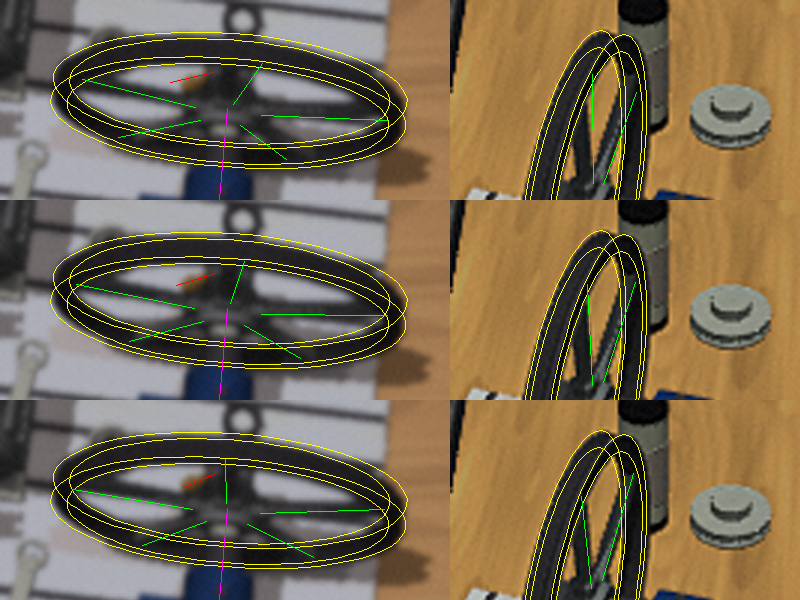

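The plate, pedestal and rim overlay fit. The axle is at about (0.634, −0.099) with yaw −9.7°. The nipple's orange end is at top-view pixel (344,203), about 148° to the left of up, so the wheel needs about +148°. The moves have no tilt term, so I'll raise the arm first and see how it handles orientation.

Request:
send_rows(
  steps=[
    {"dp": [0, 0, -60], "roll": 0, "jaw": 0},
    {"dp": [0, 0, -120], "roll": 0, "jaw": 0},
    {"dp": [0, 0, -180], "roll": 0, "jaw": 0},
    {"dp": [0, 0, -240], "roll": 0, "jaw": 0},
    {"dp": [0, 0, -300], "roll": 0, "jaw": 0},
  ],
  newtons=10,
)

```text
time_s: 0.98
tcp_pos: [0.2583, 0.623, 0.5126]
eef_rot: [-180.0, 0.0, -22.5]
contact_force: [1.0, 2.6, 0.4]
gripper_width: 0.0431
gripper_force: 0.0
```

Request:
send_rows(
  steps=[
    {"dp": [0, 0, -60], "roll": 0, "jaw": 0},
    {"dp": [0, 0, -120], "roll": 0, "jaw": 0},
    {"dp": [0, 0, -180], "roll": 0, "jaw": 0},
    {"dp": [0, 0, -240], "roll": 0, "jaw": 0},
    {"dp": [0, 0, -300], "roll": 0, "jaw": 0},
  ],
)

```text
time_s: 1.6
tcp_pos: [0.2383, 0.5738, 0.6875]
eef_rot: [-177.6, -0.4, -22.5]
contact_force: [-0.6, -0.6, 0.2]
gripper_width: 0.0007
gripper_force: 0.0
```

```bash
python3 - <<'E'
from h import *
s=r.get_state();print(s['joints'],s['tcp_pos'],s['eef_rot'])
E
```

```text
[  86.16878962   25.34679654   71.71110772    1.56888022 -134.20663123
  -17.56699152] [0.23834113 0.57378961 0.68754829] [-177.60610774   -0.3778249   -22.52120761]
```

Request:
send_rows(
  steps=[
    {"dp": [0, 0, 0], "roll": 0, "jaw": 0},
    {"dp": [0, 0, 60], "roll": 0, "jaw": 0},
  ],
)

```text
time_s: 1.85
tcp_pos: [0.24, 0.5808, 0.6487]
eef_rot: [-177.3, -0.3, -22.5]
contact_force: [-0.7, 3.0, 1.3]
gripper_width: 0.0005
gripper_force: 0.0
```

Request:
send_rows(
  steps=[
    {"dp": [0, 0, 60], "roll": 0, "jaw": 0},
    {"dp": [0, 0, 60], "roll": 0, "jaw": 0},
  ],
)

```text
time_s: 2.1
tcp_pos: [0.2397, 0.5782, 0.5764]
eef_rot: [-179.0, -0.6, -22.4]
contact_force: [-0.4, 0.4, 1.1]
gripper_width: 0.0003
gripper_force: 0.0
```

```bash
cat >> h.py <<'E'
from scipy.spatial.transform import Rotation as Ro
def st(goal=None):
    s=r.get_state();R=Ro.from_euler('xyz',s['eef_rot'],degrees=True).as_matrix();p=np.array(s['tcp_pos'])
    n=np.array([np.cos(YAW),np.sin(YAW),0]);l=np.array([-n[1],n[0],0]);W=np.array([n,l,[0,0,1]])
    tip=p+.014*R[:,2]
    print('t',s['time_s'],'q',np.round(s['joints'],1),'p',p.round(4),'rot',np.round(s['eef_rot'],1),'F',np.round(s['contact_force'],1))
    print('tip in axle mm',(1000*W@(tip-AX)).round(1),'tool z in axle',(W@R[:,2]).round(3),'tool y',(W@R[:,1]).round(3))
    if goal is not None: print('dp for tip ->',goal,(R.T@(W.T@(np.array(goal)/1000)-(tip-AX))*1000).round(1))
    return W@R
E
python3 - <<'E'
from h import *
print(st([-130,0,370]))
E
```

```text
t 2.1 q [  85.9   16.2   40.5    1.  -113.6  -17.9] p [0.2397 0.5782 0.5764] rot [-179.    -0.6  -22.4] F [-0.4  0.4  1.1]
tip in axle mm [-502.5  601.3  382.4] tool z in axle [ 0.015  0.015 -1.   ] tool y [-0.22  -0.975 -0.017]
dp for tip -> [-130, 0, 370] [495.5 504.8   9.2]
[[ 0.97542944 -0.21981415  0.01480376]
 [-0.22002497 -0.97538591  0.01453733]
 [ 0.01124387 -0.01743733 -0.99978473]]
```

Request:
send_rows(
  steps=[
    {"dp": [40, 40, 0], "roll": -0.05, "jaw": 0},
    {"dp": [80, 80, 0], "roll": -0.1, "jaw": 0},
    {"dp": [120, 120, 0], "roll": -0.15, "jaw": 0},
    {"dp": [165, 165, 0], "roll": -0.22, "jaw": 0},
    {"dp": [205, 205, 0], "roll": -0.22, "jaw": 0},
  ],
)

```text
time_s: 2.72
tcp_pos: [0.3538, 0.3132, 0.5877]
eef_rot: [-177.3, -1.1, -9.9]
contact_force: [1.6, -0.4, 0.6]
gripper_width: 0.0006
gripper_force: 0.0
```

```bash
python3 -c "
from h import *
st([-130,0,370])"
```

```text
t 2.725 q [  65.9   -1.5   21.3    0.5 -110.    14.5] p [0.3538 0.3132 0.5877] rot [-177.3   -1.1   -9.9] F [ 1.6 -0.4  0.6]
tip in axle mm [-345.3  359.7  393.7] tool z in axle [ 0.02   0.047 -0.999] tool y [-0.002 -0.999 -0.047]
dp for tip -> [-130, 0, 370] [215.8 360.   11.2]
```

Request:
send_rows(
  steps=[
    {"dp": [30, 50, 0], "roll": 0, "jaw": 0},
    {"dp": [60, 100, 0], "roll": 0, "jaw": 0},
    {"dp": [90, 150, 0], "roll": 0, "jaw": 0},
    {"dp": [120, 200, 0], "roll": 0, "jaw": 0},
    {"dp": [150, 250, 0], "roll": 0, "jaw": 0},
  ],
)

```text
time_s: 3.35
tcp_pos: [0.4597, 0.0402, 0.5813]
eef_rot: [-177.6, -1.5, -9.9]
contact_force: [0.8, 0.6, -0.5]
gripper_width: 0.0009
gripper_force: 0.0
```

```bash
python3 -c "
from h import *
st([-130,0,370])"
```

```text
t 3.35 q [  28.7   -2.4   20.3   -1.  -110.    51.1] p [0.4597 0.0402 0.5813] rot [-177.6   -1.5   -9.9] F [ 0.8  0.6 -0.5]
tip in axle mm [-194.8  108.4  387.3] tool z in axle [ 0.026  0.042 -0.999] tool y [-0.003 -0.999 -0.042]
dp for tip -> [-130, 0, 370] [ 64.8 108.9  14.5]
```

Request:
send_rows(
  steps=[
    {"dp": [55, 27, 0], "roll": 0, "jaw": 0},
    {"dp": [110, 54, 0], "roll": 0, "jaw": 0},
    {"dp": [170, 80, 0], "roll": 0, "jaw": 0},
    {"dp": [225, 108, 0], "roll": 0, "jaw": 0},
    {"dp": [285, 108, 0], "roll": 0, "jaw": 0},
  ],
)

```text
time_s: 3.98
tcp_pos: [0.7179, -0.1166, 0.5818]
eef_rot: [-177.9, -1.7, -10.1]
contact_force: [1.2, 1.1, 1.9]
gripper_width: 0.0005
gripper_force: 0.0
```

Request:
send_rows(
  steps=[
    {"dp": [60, 0, 0], "roll": 0, "jaw": 0},
    {"dp": [120, 0, 0], "roll": 0, "jaw": 0},
    {"dp": [180, 0, 0], "roll": 0, "jaw": 0},
    {"dp": [240, 0, 0], "roll": 0, "jaw": 0},
    {"dp": [300, 0, 0], "roll": 0, "jaw": 0},
  ],
)

```text
time_s: 4.6
tcp_pos: [0.8356, -0.1344, 0.4911]
eef_rot: [-178.3, -3.8, -10.0]
contact_force: [0.0, -0.5, 0.1]
gripper_width: 0.0005
gripper_force: 0.0
```

```bash
python3 -c "
from h import *
st([-130,0,370])"
```

```text
t 4.6 q [   3.6   41.2   71.7   -0.9 -116.4   76.1] p [ 0.8356 -0.1344  0.4911] rot [-178.3   -3.8  -10. ] F [ 0.  -0.5  0.1]
tip in axle mm [205.6  -0.6 297.1] tool z in axle [ 0.067  0.03  -0.997] tool y [-0.003 -1.    -0.03 ]
dp for tip -> [-130, 0, 370] [-330.    -1.6  -95.2]
```

Request:
send_rows(
  steps=[
    {"dp": [54, 0, -31], "roll": 0, "jaw": 0},
  ],
)

```text
time_s: 4.72
tcp_pos: [0.8518, -0.1379, 0.4924]
eef_rot: [-178.5, -6.2, -10.1]
contact_force: [0.1, 0.2, -1.8]
gripper_width: 0.0005
gripper_force: 0.0
```

Request:
send_rows(
  steps=[
    {"dp": [54, 0, -31], "roll": 0, "jaw": 0},
  ],
)

```text
time_s: 4.85
tcp_pos: [0.8655, -0.1414, 0.4997]
eef_rot: [-178.8, -8.7, -10.1]
contact_force: [-0.1, 0.6, -0.1]
gripper_width: 0.0004
gripper_force: 0.0
```

Request:
send_rows(
  steps=[
    {"dp": [540, 0, -310], "roll": 0, "jaw": 0},
  ],
)

```text
time_s: 4.97
tcp_pos: [0.8784, -0.1444, 0.5079]
eef_rot: [-179.0, -11.2, -10.2]
contact_force: [0.3, -0.1, 0.5]
gripper_width: 0.0006
gripper_force: 0.0
```

Request:
send_rows(
  steps=[
    {"dp": [540, 0, -310], "roll": 0, "jaw": 0},
  ],
)

```text
time_s: 5.1
tcp_pos: [0.8904, -0.1471, 0.518]
eef_rot: [-179.3, -13.8, -10.2]
contact_force: [-0.1, 0.6, 0.2]
gripper_width: 0.0004
gripper_force: 0.0
```

```bash
python3 -c "
from h import *
st()"
```

```text
t 5.1 q [   4.1   40.8   71.7    2.8 -107.4   77. ] p [ 0.8904 -0.1471  0.518 ] rot [-179.3  -13.8  -10.2] F [-0.1  0.6  0.2]
tip in axle mm [264.2  -4.1 324.4] tool z in axle [ 0.238  0.011 -0.971] tool y [-0.006 -1.    -0.013]
```

Request:
send_rows(
  steps=[
    {"dp": [60, 0, -15], "roll": 0, "jaw": 0},
  ],
)

```text
time_s: 5.22
tcp_pos: [0.9108, -0.1513, 0.5192]
eef_rot: [-179.5, -16.4, -10.3]
contact_force: [0.2, 0.7, 0.1]
gripper_width: 0.0006
gripper_force: 0.0
```

Request:
send_rows(
  steps=[
    {"dp": [60, 0, -14], "roll": 0, "jaw": 0},
  ],
)

```text
time_s: 5.35
tcp_pos: [0.9314, -0.1548, 0.5187]
eef_rot: [-179.7, -18.8, -10.3]
contact_force: [0.5, -0.5, -0.1]
gripper_width: 0.0006
gripper_force: 0.0
```

Request:
send_rows(
  steps=[
    {"dp": [60, 0, -12], "roll": 0, "jaw": 0},
  ],
)

```text
time_s: 5.48
tcp_pos: [0.951, -0.1585, 0.5206]
eef_rot: [-180.0, -21.2, -10.3]
contact_force: [0.4, 0.9, -0.1]
gripper_width: 0.0002
gripper_force: 0.0
```

Request:
send_rows(
  steps=[
    {"dp": [60, 0, -10], "roll": 0, "jaw": 0},
  ],
)

```text
time_s: 5.6
tcp_pos: [0.9701, -0.162, 0.5237]
eef_rot: [179.8, -23.7, -10.3]
contact_force: [0.5, 0.5, -0.1]
gripper_width: 0.0007
gripper_force: 0.0
```

Request:
send_rows(
  steps=[
    {"dp": [61, 0, -7], "roll": 0, "jaw": 0},
  ],
)

```text
time_s: 5.72
tcp_pos: [0.9897, -0.1656, 0.527]
eef_rot: [179.5, -26.3, -10.2]
contact_force: [0.3, 0.1, -0.7]
gripper_width: 0.0001
gripper_force: 0.0
```

Request:
send_rows(
  steps=[
    {"dp": [62, 0, -3], "roll": 0, "jaw": 0},
  ],
)

```text
time_s: 5.85
tcp_pos: [1.0101, -0.1694, 0.5298]
eef_rot: [179.3, -28.9, -10.2]
contact_force: [-0.6, -0.4, 0.0]
gripper_width: 0.0008
gripper_force: 0.0
```

```bash
python3 -c "
from h import *
st()"
```

```text
t 5.85 q [  4.2  43.6  71.7   7.6 -90.2  77.4] p [ 1.0101 -0.1694  0.5298] rot [179.3 -28.9 -10.2] F [-0.6 -0.4  0. ]
tip in axle mm [389.3  -6.2 337.5] tool z in axle [ 0.483 -0.017 -0.876] tool y [-0.015 -1.     0.011]
```

Request:
send_rows(
  steps=[
    {"dp": [62, 0, 0], "roll": 0, "jaw": 0},
  ],
)

```text
time_s: 5.98
tcp_pos: [1.0306, -0.1731, 0.5325]
eef_rot: [179.0, -31.4, -10.2]
contact_force: [0.4, 0.6, 0.8]
gripper_width: 0.0008
gripper_force: 0.0
```

Request:
send_rows(
  steps=[
    {"dp": [62, 0, 3], "roll": 0, "jaw": 0},
  ],
)

```text
time_s: 6.1
tcp_pos: [1.0511, -0.1768, 0.5356]
eef_rot: [178.8, -34.0, -10.1]
contact_force: [-0.7, -0.4, -0.5]
gripper_width: 0.0008
gripper_force: 0.0
```

Request:
send_rows(
  steps=[
    {"dp": [62, 0, 5], "roll": 0, "jaw": 0},
  ],
)

```text
time_s: 6.22
tcp_pos: [1.0709, -0.1805, 0.5395]
eef_rot: [178.5, -36.6, -10.0]
contact_force: [1.0, 0.1, 0.4]
gripper_width: 0.0
gripper_force: 0.0
```

Request:
send_rows(
  steps=[
    {"dp": [61, 0, 8], "roll": 0, "jaw": 0},
  ],
)

```text
time_s: 6.35
tcp_pos: [1.0902, -0.1841, 0.5439]
eef_rot: [178.2, -39.2, -9.9]
contact_force: [0.2, -0.0, -0.2]
gripper_width: 0.0006
gripper_force: 0.0
```

Request:
send_rows(
  steps=[
    {"dp": [61, 0, 10], "roll": 0, "jaw": 0},
  ],
)

```text
time_s: 6.48
tcp_pos: [1.109, -0.1876, 0.5489]
eef_rot: [177.8, -41.8, -9.8]
contact_force: [-0.0, -0.3, 0.2]
gripper_width: 0.0006
gripper_force: 0.0
```

Request:
send_rows(
  steps=[
    {"dp": [60, 0, 13], "roll": 0, "jaw": 0},
  ],
)

```text
time_s: 6.6
tcp_pos: [1.1274, -0.1911, 0.554]
eef_rot: [177.5, -44.4, -9.7]
contact_force: [0.8, -0.1, -0.3]
gripper_width: 0.0003
gripper_force: 0.0
```

Request:
send_rows(
  steps=[
    {"dp": [60, 0, 16], "roll": 0, "jaw": 0},
  ],
)

```text
time_s: 6.72
tcp_pos: [1.1456, -0.1946, 0.5592]
eef_rot: [177.1, -47.0, -9.5]
contact_force: [0.6, -0.0, -0.8]
gripper_width: 0.0003
gripper_force: 0.0
```

Request:
send_rows(
  steps=[
    {"dp": [59, 0, 18], "roll": 0, "jaw": 0},
  ],
)

```text
time_s: 6.85
tcp_pos: [1.1629, -0.198, 0.565]
eef_rot: [176.7, -49.5, -9.3]
contact_force: [-0.3, -0.8, 0.2]
gripper_width: 0.0003
gripper_force: 0.0
```

```bash
python3 -c "
from h import *
st()"
```

```text
t 6.85 q [  3.8  48.8  71.7  14.5 -65.4  75.1] p [ 1.1629 -0.198   0.565 ] rot [176.7 -49.5  -9.3] F [-0.3 -0.8  0.2]
tip in axle mm [548.7  -9.2 375.9] tool z in axle [ 0.76  -0.051 -0.648] tool y [-0.036 -0.999  0.037]
```

Request:
send_rows(
  steps=[
    {"dp": [58, 0, 21], "roll": 0, "jaw": 0},
  ],
)

```text
time_s: 6.98
tcp_pos: [1.1799, -0.2014, 0.5708]
eef_rot: [176.3, -52.1, -9.0]
contact_force: [-0.1, -0.3, 0.7]
gripper_width: 0.0006
gripper_force: 0.0
```

Request:
send_rows(
  steps=[
    {"dp": [57, 0, 23], "roll": 0, "jaw": 0},
  ],
)

```text
time_s: 7.1
tcp_pos: [1.1959, -0.2047, 0.5769]
eef_rot: [175.8, -54.6, -8.8]
contact_force: [0.0, -0.8, 0.3]
gripper_width: 0.0003
gripper_force: 0.0
```

Request:
send_rows(
  steps=[
    {"dp": [57, 0, 25], "roll": 0, "jaw": 0},
  ],
)

```text
time_s: 7.22
tcp_pos: [1.211, -0.208, 0.584]
eef_rot: [175.3, -57.1, -8.4]
contact_force: [0.2, -0.4, -0.7]
gripper_width: 0.0007
gripper_force: 0.0
```

Request:
send_rows(
  steps=[
    {"dp": [56, 0, 27], "roll": 0, "jaw": 0},
  ],
)

```text
time_s: 7.35
tcp_pos: [1.2252, -0.211, 0.5917]
eef_rot: [174.7, -59.6, -8.0]
contact_force: [0.6, -0.6, -0.3]
gripper_width: 0.0005
gripper_force: 0.0
```

Request:
send_rows(
  steps=[
    {"dp": [55, 0, 29], "roll": 0, "jaw": 0},
  ],
)

```text
time_s: 7.48
tcp_pos: [1.2385, -0.214, 0.5998]
eef_rot: [173.9, -62.1, -7.5]
contact_force: [0.5, -0.2, -1.1]
gripper_width: 0.0005
gripper_force: 0.0
```

Request:
send_rows(
  steps=[
    {"dp": [54, 0, 31], "roll": 0, "jaw": 0},
  ],
)

```text
time_s: 7.6
tcp_pos: [1.2508, -0.2168, 0.6083]
eef_rot: [173.1, -64.5, -6.9]
contact_force: [-0.3, -0.0, -0.3]
gripper_width: 0.0002
gripper_force: 0.0
```

```bash
python3 -c "
from h import *
st([-130,20,200])"
```

```text
t 7.6 q [  3.2  53.   71.7  21.9 -47.2  70.2] p [ 1.2508 -0.2168  0.6083] rot [173.1 -64.5  -6.9] F [-0.3 -0.  -0.3]
tip in axle mm [640.5 -13.3 422.3] tool z in axle [ 0.901 -0.075 -0.427] tool y [-0.059 -0.997  0.052]
dp for tip -> [-130, 20, 200] [-5.311e+02  5.000e-01 -6.017e+02]
```

Request:
send_rows(
  steps=[
    {"dp": [-37, 0, -48], "roll": 0, "jaw": 0},
    {"dp": [-74, 0, -96], "roll": 0, "jaw": 0},
    {"dp": [-111, 0, -144], "roll": 0, "jaw": 0},
    {"dp": [-148, 0, -192], "roll": 0, "jaw": 0},
    {"dp": [-185, 0, -240], "roll": 0, "jaw": 0},
  ],
)

```text
time_s: 8.22
tcp_pos: [1.0827, -0.1916, 0.6008]
eef_rot: [172.3, -66.1, -6.7]
contact_force: [0.9, -2.2, 4.6]
gripper_width: 0.0006
gripper_force: 0.0
```

Request:
send_rows(
  steps=[
    {"dp": [-37, 0, -48], "roll": 0, "jaw": 0},
    {"dp": [-74, 0, -96], "roll": 0, "jaw": 0},
    {"dp": [-111, 0, -144], "roll": 0, "jaw": 0},
    {"dp": [-148, 0, -192], "roll": 0, "jaw": 0},
    {"dp": [-185, 0, -240], "roll": 0, "jaw": 0},
  ],
)

```text
time_s: 8.85
tcp_pos: [0.8278, -0.129, 0.5738]
eef_rot: [172.6, -63.0, -7.6]
contact_force: [-0.1, 0.4, 1.3]
gripper_width: 0.0009
gripper_force: 0.0
```

```bash
python3 -c "
from h import *
st([-130,20,200])"
```

```text
t 8.85 q [ -6.   -0.9 -28.9  95.5  -8.9  -6.3] p [ 0.8278 -0.129   0.5738] rot [172.6 -63.   -7.6] F [-0.1  0.4  1.3]
tip in axle mm [208.5   1.8 387.4] tool z in axle [ 0.888 -0.096 -0.45 ] tool y [-0.078 -0.995  0.058]
dp for tip -> [-130, 20, 200] [-320.4   -2.7 -217.8]
```

```bash
cat > kin.py <<'E'
import numpy as np
from scipy.optimize import least_squares
from scipy.spatial.transform import Rotation as Ro
D=[([84.0008,20.5855,.6391,-.0173,-70.1359,-16.5072],[.25823,.62315,.20934],[179.917,-.008,-22.512]),
([84.0062,19.9303,37.853,.00196,-107.8711,-16.5059],[.25828,.62296,.5126],[-179.95,.013,-22.5]),
([86.1688,25.3468,71.7111,1.5689,-134.2066,-17.567],[.23834,.57379,.68755],[-177.606,-.378,-22.521]),
([65.9,-1.5,21.3,.5,-110.,14.5],[.3538,.3132,.5877],[-177.3,-1.1,-9.9]),
([28.7,-2.4,20.3,-1,-110,51.1],[.4597,.0402,.5813],[-177.6,-1.5,-9.9]),
([3.6,41.2,71.7,-.9,-116.4,76.1],[.8356,-.1344,.4911],[-178.3,-3.8,-10]),
([4.1,40.8,71.7,2.8,-107.4,77],[.8904,-.1471,.518],[-179.3,-13.8,-10.2]),
([4.2,43.6,71.7,7.6,-90.2,77.4],[1.0101,-.1694,.5298],[179.3,-28.9,-10.2]),
([3.8,48.8,71.7,14.5,-65.4,75.1],[1.1629,-.198,.565],[176.7,-49.5,-9.3]),
([3.2,53,71.7,21.9,-47.2,70.2],[1.2508,-.2168,.6083],[173.1,-64.5,-6.9]),
([-6,-.9,-28.9,95.5,-8.9,-6.3],[.8278,-.129,.5738],[172.6,-63,-7.6])]
LO=np.array([-176.03,-82.01,-58.28,-173.87,-174.79,-173.66]);HI=np.array([176.03,121.73,71.71,95.51,-.11,173.66])
R=lambda a,t:Ro.from_euler(a,t,degrees=True).as_matrix()
def fk(q,P,s4,s6):
    h,a1,d,A,e0,B,E,g,G,L,w=P[:11]
    R1=R('z',q[0]);R2=R1@R('y',q[1]);R3=R1@R('y',q[1]-q[2]);R4=R3@R('x',s4*q[3]);R5=R4@R('y',-q[4]);R6=R5@R('x',s6*q[5]+w)
    p=R1@[a1,d,h]+R2@[e0,0,A]+R3@[B,0,E]+R4@[0,g,0]+R5@[L,0,G]
    T=R6@np.array([[0,0,1],[0,1,0],[-1,0,0]])  # tool z = x
    return p,T
def fit(s4,s6,w0):
    def f(P):
        o=[]
        for q,p,e in D:
            pp,T=fk(q,P,s4,s6);o+=list((pp-p)*1000)+list((T-Ro.from_euler('xyz',e,degrees=True).as_matrix()).ravel()*200)
        o+=list(np.array(P[:10])*.1)
        return o
    return least_squares(f,[.3,0,0,.4,0,.4,0,-.19,0,.2,w0])
if __name__=='__main__':
    best=min((fit(a,b,w) for a in(1,-1) for b in(1,-1) for w in(0,90,180,270)),key=lambda s:s.cost)
    c={}
    for a in(1,-1):
        for b in(1,-1):
            for w in(0,90,180,270):
                s=fit(a,b,w);c[s.cost]=(a,b,s.x)
    k=min(c);print(k,c[k]);np.save('kin.npy',np.r_[c[k][2],c[k][0],c[k][1]])
    for q,p,e in D: print(((fk(q,c[k][2],*c[k][:2])[0]-p)*1000).round(1))
E
python3 kin.py
```

```text
2.7573022158656713 (-1, -1, array([ 1.98346232e-01,  1.08195220e-03,  7.60771461e-04,  6.01397780e-01,
       -7.76056689e-04,  4.63794735e-01, -1.66878129e-05, -1.92704952e-01,
       -3.99856035e-04,  3.93959077e-01,  2.70023147e+02]))
[0.2 0.  0. ]
[0.1 0.1 0.1]
[ 0.1 -0.   0.3]
[ 0.1 -0.1 -0.4]
[-0.1 -0.   0.3]
[0.  0.2 0.1]
[ 0.3  0.3 -0.4]
[-0.3  0.5  0.2]
[ 0.1 -0.9 -1. ]
[-0.2  0.3  0.8]
[ 0.  -0.1 -0. ]
```

```bash
cat > ik.py <<'E'
from kin import *
K=np.load('kin.npy');P,s4,s6=K[:11],K[11],K[12]
AX=np.array([.634,-.099,.18]);YAW=-9.7;W=R('z',YAW)
def tool(phi,psi,rho=0):  # tilt from down toward heading psi (rel. axle x), roll rho about tool z
    return W@R('z',psi)@R('y',-phi)@R('x',180)@R('z',rho)
def pos(q):
    p,T=fk(q,P,s4,s6);return p+.014*T[:,2],T
def ik(tip,T,q0):
    tgt=AX+W@(np.array(tip)/1000)
    def f(q):
        p,Q=pos(q);return np.r_[(p-tgt)*1000,Ro.from_matrix(Q@T.T).as_rotvec()*200]
    s=least_squares(f,np.clip(q0,LO+.5,HI-.5),bounds=(LO+.3,HI-.3),x_scale=30.)
    return s.x,np.sqrt(2*s.cost)
E
cat > scan.py <<'E'
from ik import *
rng=np.random.default_rng(0)
pts=[(-60,0,95),(10,0,95),(10,65,68),(10,-65,68)]
seeds=[[5,-20,-40,0,-20,70],[5,-40,-50,-150,-20,-90],[5,-30,-50,-90,-20,0],[20,-30,-30,60,-40,10],[-40,-20,-30,-60,-60,60]]
for phi in(45,55,65,75,85):
    for psi in(-45,-30,-15,0,15,30,45):
        for roll in (0,):
            T=tool(phi,psi,roll);out=[]
            for tp in pts:
                b=min((ik(tp,T,s) for s in seeds),key=lambda z:z[1]);out.append(b)
            e=[o[1] for o in out]
            if max(e)<20:print(phi,psi,np.round(e,1),out[1][0].round(0))
E
time timeout 500 python3 scan.py
```

```text
45 -45 [0. 0. 0. 0.] [ 27.   5. -43.  61. -53. -35.]
45 -30 [0. 0. 0. 0.] [ 18.  -1. -51.  75. -38. -29.]
45 -15 [11.   1.4  2.7 13.9] [  0.  -6. -56.  95. -18. -24.]
45 0 [13.1 10.3 16.2 15.9] [ -9.  -7. -55.  92.  -0.  -2.]
45 15 [ 0.   0.  11.4  0. ] [  9.  -7. -44.  19.  -8.  69.]
45 30 [0. 0. 0. 0.] [ -6.  -2. -19. -33. -35. 137.]
45 45 [0. 0. 0. 0.] [-17.   4.  -9. -43. -54. 161.]
55 -45 [0. 0. 0. 0.] [ 27.   7. -50.  76. -57. -50.]
55 -15 [10.5  3.6 13.1 15.8] [ -26.   -7.  -43. -173.   -0.  -96.]
55 15 [14.1  7.6 19.   0. ] [  7.  -7. -41. -12.  -1. 101.]
55 30 [0. 0. 0. 1.] [-17.  -1. -19. -55. -37. 162.]
55 45 [10.7  7.5  5.6  3.8] [-24.   5. -10. -56. -56. 173.]
65 -45 [9.8 0.  0.  9.1] [ 26.  10. -55.  87. -64. -63.]
65 -15 [ 0.   0.  17.4  0. ] [ -28.   -6.  -51. -172.  -21.  -96.]
65 0 [10.3  6.2  0.   0. ] [ -12.   -7.  -30.  -96.   -2. -173.]
65 15 [3.6 5.7 0.  0. ] [ -23.   -4.  -28.  -85.  -26. -173.]
65 30 [0. 0. 0. 0.] [ -31.    2.  -21.  -76.  -47. -172.]
65 45 [0. 0. 0. 0.] [ -35.   10.  -13.  -72.  -64. -166.]
75 0 [0. 0. 0. 0.] [ -37.   -2.  -44. -131.  -36. -126.]
75 15 [0. 0. 0. 0.] [ -39.    1.  -34. -105.  -45. -145.]
75 30 [0. 0. 0. 0.] [ -42.    8.  -25.  -92.  -59. -150.]
75 45 [0. 0. 0. 0.] [ -43.   15.  -15.  -83.  -72. -152.]
85 0 [ 5.7  0.  12.3  0. ] [ -45.   13.  -55. -141.  -67. -104.]
85 15 [0. 0. 0. 0.] [ -49.   12.  -42. -117.  -66. -121.]
85 30 [0. 0. 0. 0.] [ -49.   16.  -30. -102.  -72. -133.]
85 45 [0. 0. 0. 0.] [ -47.   22.  -18.  -91.  -81. -140.]
real	0m8.734s
user	0m9.153s
sys	0m0.034s
```

```bash
cat > scan2.py <<'E'
from ik import *
pts=[(-60,0,95),(10,0,95),(10,55,75),(10,-65,68),(-60,55,75),(-60,-65,68)]
S=[-38,0,-40,-120,-40,-130]
for phi in(66,70,74,78,82,86):
    for psi in(-12,-8,-4,0,4,8):
        T=tool(phi,psi);out=[ik(tp,T,S) for tp in pts];Q=np.array([o[0] for o in out])
        print(phi,psi,np.round([o[1] for o in out],1),Q.min(0).round(0),Q.max(0).round(0))
# path test: actual orientation, from stretched, moving right, then in
T0=Ro.from_euler('xyz',[173.1,-64.5,-6.9],degrees=True).as_matrix();q=np.array([3.2,53,71.7,21.9,-47.2,70.2])
print('path')
for w in [(640,-13,422),(600,-13,400),(500,-200,380),(400,-350,350),(250,-350,300),(100,-350,280),(0,-300,260),(-60,-200,240),(-60,-100,230),(-60,0,200),(-60,0,95)]:
    q,e=ik(w,T0,q);print(w,q.round(0),round(e,1))
E
python3 scan2.py
```

```text
66 -12 [0.  0.  5.7 0.  3.4 0. ] [ -34.  -16.  -58. -174.  -28. -145.] [ -23.   -2.  -41. -121.   -7.  -95.]
66 -8 [1.8 0.  0.  0.  0.  0. ] [ -31.  -15.  -52. -164.  -24. -160.] [ -18.   -3.  -36. -106.   -0. -102.]
66 -4 [5.4 1.  0.  0.  0.  0. ] [ -28.  -15.  -45. -145.  -18. -169.] [ -14.   -4.  -31.  -97.   -0. -119.]
66 0 [7.1 2.9 0.  0.  0.  0. ] [ -28.  -15.  -40. -127.  -16. -173.] [ -12.   -4.  -30.  -92.   -2. -138.]
66 4 [7.9 3.8 0.  0.  0.  0. ] [ -31.  -14.  -37. -111.  -23. -173.] [  -6.   -3.  -30.  -89.   -0. -155.]
66 8 [7.5 3.9 0.  0.  1.1 0. ] [ -35.  -14.  -37. -100.  -30. -173.] [ -10.   -2.  -29.  -87.   -7. -165.]
70 -12 [ 0.   0.   6.8  0.  10.4  0. ] [ -42.  -14.  -58. -174.  -38. -128.] [ -24.    1.  -48. -132.  -21.  -94.]
70 -8 [0.  0.  0.  0.  0.6 0. ] [ -40.  -15.  -58. -167.  -36. -138.] [ -26.   -0.  -43. -121.  -17.  -98.]
70 -4 [0. 0. 0. 0. 0. 0.] [ -40.  -15.  -52. -152.  -31. -145.] [ -27.   -2.  -39. -113.  -15. -109.]
70 0 [0. 0. 0. 0. 0. 0.] [ -41.  -14.  -48. -139.  -31. -155.] [ -25.   -1.  -37. -106.  -16. -121.]
70 4 [0. 0. 0. 0. 0. 0.] [ -
[... 2680 characters left out ...]
 -66.  -97.]
86 8 [0.  0.  0.  0.  7.8 0. ] [ -64.    9.  -58. -137.  -76. -113.] [ -43.   20.  -45. -114.  -68. -101.]
path
(640, -13, 422) [  3.  53.  71.  22. -47.  70.] 0.0
(600, -13, 400) [  3.  41.  41.  32. -30.  57.] 0.0
(500, -200, 380) [ -8.  30.  25.  17. -21.  75.] 0.0
(400, -350, 350) [-20.  25.  25. -11. -25. 105.] 0.0
(250, -350, 300) [-24.  13.   6. -24. -21. 120.] 0.0
(100, -350, 280) [-31.   1.  -5. -38. -25. 135.] 0.0
(0, -300, 260) [-29.  -9. -17. -37. -22. 134.] 0.0
(-60, -200, 240) [-11. -22. -48.  19.  -0.  72.] 12.9
(-60, -100, 230) [-12. -24. -57.  68.  -0.  23.] 30.5
(-60, 0, 200) [  5. -22. -58.  84. -17.  -2.] 42.2
(-60, 0, 95) [  9. -15. -58.  72. -18.   5.] 78.5
```

```bash
cat > p3.py <<'E'
from ik import *
def go(T,q,ws,n=4):
    prev=None
    for w in ws:
        w=np.array(w,float)
        st=[w] if prev is None else [prev+(w-prev)*k/n for k in range(1,n+1)]
        em=0
        for s in st:
            q2,e=ik(s,T,q);em=max(em,e,0);j=abs(q2-q).max();q=q2
        print(w,q.round(0),'err',round(em,1),'lastjump',round(j));prev=w
    return q
T0=Ro.from_euler('xyz',[172.6,-63,-7.6],degrees=True).as_matrix();q=np.array([-6,-.9,-28.9,95.5,-8.9,-6.3])
go(T0,q,[(208,2,387),(400,100,420),(500,400,430),(400,600,430)])
print()
T1=tool(71,-2,180)
q=np.array([30,50,60,20,-40,-110.])
go(T1,q,[(500,400,430),(500,0,420),(400,-350,380),(200,-350,330),(0,-350,280),(-70,-300,270),(-70,-100,220),(-60,0,200),(-60,0,95),(-60,55,75),(10,55,75),(10,-65,68)])
E
python3 p3.py
```

```text
[208.   2. 387.] [ -6.  -1. -29.  95.  -9.  -6.] err 0.3 lastjump 0
[400. 100. 420.] [  9.  19.  -0.  67. -24.  17.] err 0.0 lastjump 9
[500. 400. 430.] [ 28.  47.  51.  51. -53.  33.] err 0.0 lastjump 22
[400. 600. 430.] [ 41.  57.  71.  54. -66.  32.] err 6.8 lastjump 3

[500. 400. 430.] [  23.   38.   26.   74.  -34. -173.] err 2.7 lastjump 63
[500.   0. 420.] [  -6.   26.    5.   81.   -5. -173.] err 10.0 lastjump 8
[ 400. -350.  380.] [-23.  24.  27. -25. -25. -63.] err 10.5 lastjump 19
[ 200. -350.  330.] [-32.   8.   7. -47. -27. -40.] err 0.0 lastjump 6
[   0. -350.  280.] [-51.  -4.  -8. -65. -41. -17.] err 0.0 lastjump 6
[ -70. -300.  270.] [-52. -12. -16. -65. -42. -16.] err 0.0 lastjump 2
[ -70. -100.  220.] [-19. -23. -33. -68. -12. -21.] err 20.9 lastjump 13
[-60.   0. 200.] [ -13.  -22.  -35. -102.   -0.   12.] err 24.8 lastjump 10
[-60.   0.  95.] [ -30.  -14.  -43. -117.  -19.   34.] err 14.0 lastjump 16
[-60.  55.  75.] [ -31.  -11.  -51. -138.  -27.   57.] err 0.0 lastjump 6
[10. 55. 75.] [ -29.   -1.  -49. -147.  -32.   67.] err 0.0 lastjump 2
[ 10. -65.  68.] [ -40.   -1.  -39. -120.  -31.   44.] err 0.0 lastjump 5
```

```bash
cat >> p3.py <<'E'
print()
q=np.array([-23,24,27,-25,-25,-63.])
go(T1,q,[(400,-350,380),(0,-350,280),(-70,-300,270),(-70,-300,110),(-70,-150,105),(-60,0,100),(-60,55,75),(10,55,75),(10,-65,68)])
from h import st
st([500,400,430])
E
python3 p3.py|tail -13
```

```text
[ 400. -350.  380.] [-23.  24.  27. -25. -25. -63.] err 0.0 lastjump 0
[   0. -350.  280.] [-51.  -4.  -8. -65. -41. -17.] err 0.0 lastjump 11
[ -70. -300.  270.] [-52. -12. -16. -65. -42. -16.] err 0.0 lastjump 2
[ -70. -300.  110.] [-64.   0. -26. -87. -49.  19.] err 0.0 lastjump 9
[ -70. -150.  105.] [-47. -11. -36. -93. -33.  17.] err 0.0 lastjump 5
[-60.   0. 100.] [ -28.  -15.  -42. -115.  -17.   32.] err 0.0 lastjump 9
[-60.  55.  75.] [ -31.  -11.  -51. -138.  -27.   57.] err 0.0 lastjump 6
[10. 55. 75.] [ -29.   -1.  -49. -147.  -32.   67.] err 0.0 lastjump 2
[ 10. -65.  68.] [ -40.   -1.  -39. -120.  -31.   44.] err 0.0 lastjump 5
t 8.85 q [ -6.   -0.9 -28.9  95.5  -8.9  -6.3] p [ 0.8278 -0.129   0.5738] rot [172.6 -63.   -7.6] F [-0.1  0.4  1.3]
tip in axle mm [208.5   1.8 387.4] tool z in axle [ 0.888 -0.096 -0.45 ] tool y [-0.078 -0.995  0.058]
dp for tip -> [500, 400, 430] [ 176.9 -416.6  201.4]
```

Request:
send_rows(
  steps=[
    {"dp": [18, -42, 20], "roll": 0, "jaw": 0},
    {"dp": [36, -84, 40], "roll": 0, "jaw": 0},
    {"dp": [54, -126, 60], "roll": 0, "jaw": 0},
    {"dp": [72, -168, 80], "roll": 0, "jaw": 0},
    {"dp": [90, -210, 100], "roll": 0, "jaw": 0},
  ],
)

```text
time_s: 9.48
tcp_pos: [1.0079, 0.0464, 0.5934]
eef_rot: [173.5, -62.9, -8.4]
contact_force: [0.8, -0.9, 0.7]
gripper_width: 0.0005
gripper_force: 0.0
```

Request:
send_rows(
  steps=[
    {"dp": [18, -42, 20], "roll": 0, "jaw": 0},
    {"dp": [36, -84, 40], "roll": 0, "jaw": 0},
    {"dp": [54, -126, 60], "roll": 0, "jaw": 0},
    {"dp": [72, -168, 80], "roll": 0, "jaw": 0},
    {"dp": [90, -210, 100], "roll": 0, "jaw": 0},
  ],
)

```text
time_s: 10.1
tcp_pos: [1.1783, 0.2124, 0.613]
eef_rot: [173.7, -62.9, -8.6]
contact_force: [2.0, 0.4, 1.4]
gripper_width: 0.0007
gripper_force: 0.0
```

```bash
python3 -c "
from h import *
M=st()
a=np.radians(28+9.7); d=np.array([.95*np.cos(a),.95*np.sin(a),.3])*62/np.hypot(.95,.3);print(M.T@d)"
```

```text
t 10.1 q [ 27.7  45.7  48.5  51.7 -51.4  31.7] p [1.1783 0.2124 0.613 ] rot [173.7 -62.9  -8.6] F [2.  0.4 1.4]
tip in axle mm [496.5 397.3 426.7] tool z in axle [ 0.886 -0.093 -0.453] tool y [-0.079 -0.996  0.05 ]
[ 38.25392091 -38.74861446  29.65101031]
```

Request:
send_rows(
  steps=[
    {"dp": [38, -39, 30], "roll": 0, "jaw": 0},
  ],
)

```text
time_s: 10.22
tcp_pos: [1.2006, 0.2264, 0.6176]
eef_rot: [173.8, -63.8, -8.4]
contact_force: [1.6, 1.3, 1.6]
gripper_width: -0.0002
gripper_force: 0.0
```

Request:
send_rows(
  steps=[
    {"dp": [38, -39, 30], "roll": 0, "jaw": 0},
  ],
)

```text
time_s: 10.35
tcp_pos: [1.2192, 0.2407, 0.6077]
eef_rot: [172.7, -65.3, -6.6]
contact_force: [-15.3, -8.9, 33.5]
gripper_width: 0.0006
gripper_force: 0.0
```

Request:
send_rows(
  steps=[
    {"dp": [38, -39, 30], "roll": 0, "jaw": 0},
  ],
)

```text
time_s: 10.48
tcp_pos: [1.212, 0.2691, 0.2917]
eef_rot: [155.0, -39.8, 12.5]
contact_force: [13.8, 4.6, -0.9]
gripper_width: 0.0004
gripper_force: 0.0
```

Request:
send_rows(
  steps=[
    {"dp": [38, -39, 30], "roll": 0, "jaw": 0},
  ],
)

```text
time_s: 10.6
tcp_pos: [1.2214, 0.2934, 0.0746]
eef_rot: [152.5, -32.6, 15.2]
contact_force: [3.2, 2.6, -19.0]
gripper_width: -0.0
gripper_force: 0.0
```

Request:
send_rows(
  steps=[
    {"dp": [38, -39, 30], "roll": 0, "jaw": 0},
  ],
)

```text
time_s: 10.72
tcp_pos: [1.2311, 0.3095, 0.0163]
eef_rot: [151.9, -33.2, 16.6]
contact_force: [0.3, -0.5, -20.3]
gripper_width: 0.0007
gripper_force: 0.0
```

Request:
send_rows(
  steps=[
    {"dp": [38, -39, 30], "roll": 0, "jaw": 0},
  ],
)

```text
time_s: 10.85
tcp_pos: [1.2537, 0.3345, 0.1015]
eef_rot: [153.0, -40.0, 17.2]
contact_force: [-1.2, -2.5, 13.0]
gripper_width: 0.0003
gripper_force: 0.0
```

```bash
python3 -c "
from h import *
M=st()
a=np.radians(28+9.7); d=np.array([.95*np.cos(a),.95*np.sin(a),.3])*62/np.hypot(.95,.3);print(M.T@d)"
```

```text
t 10.85 q [ 31.4  79.8  71.7  43.5 -57.7  49.7] p [1.2537 0.3345 0.1015] rot [153.  -40.   17.2] F [-1.2 -2.5 13. ]
tip in axle mm [547.8 529.6 -88.1] tool z in axle [ 0.716 -0.147 -0.683] tool y [ 0.142 -0.927  0.348]
[ 56.49581761 -20.35934548  15.41815955]
```

```bash
python3 -c "
from h import *
st([450,480,380])
cap('side','side2.png')"
```

```text
t 10.85 q [ 31.4  79.8  71.7  43.5 -57.7  49.7] p [1.2537 0.3345 0.1015] rot [153.  -40.   17.2] F [-1.2 -2.5 13. ]
tip in axle mm [547.8 529.6 -88.1] tool z in axle [ 0.716 -0.147 -0.683] tool y [ 0.142 -0.927  0.348]
dp for tip -> [450, 480, 380] [ 216.6  195.2 -382.2]
```

View pics/side2.png

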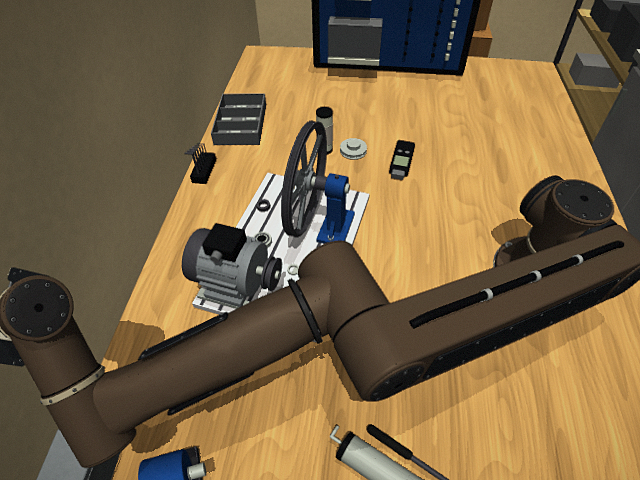

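Request:
send_rows(
  steps=[
    {"dp": [27, 24, -48], "roll": 0, "jaw": 0},
    {"dp": [54, 48, -96], "roll": 0, "jaw": 0},
    {"dp": [81, 72, -144], "roll": 0, "jaw": 0},
    {"dp": [108, 96, -192], "roll": 0, "jaw": 0},
  ],
)

```text
time_s: 11.4
tcp_pos: [1.1772, 0.3064, 0.4456]
eef_rot: [154.5, -45.5, 16.3]
contact_force: [0.2, 0.4, 0.8]
gripper_width: 0.0005
gripper_force: 0.0
```

```bash
python3 -c "
from h import *
st([400,450,400])"
```

```text
t 11.4 q [ 32.9  61.1  71.7  39.9 -68.3  58.3] p [1.1772 0.3064 0.4456] rot [154.5 -45.5  16.3] F [0.2 0.4 0.8]
tip in axle mm [477.9 489.7 256.7] tool z in axle [ 0.767 -0.105 -0.633] tool y [ 0.119 -0.946  0.302]
dp for tip -> [400, 450, 400] [  40.9   71.4 -146.2]
```

```bash
python3 -c "
from h import *
M=st([420,150,410]);print(np.arctan2(M[2,1],-M[2,0]), M)"
```

```text
t 11.4 q [ 32.9  61.1  71.7  39.9 -68.3  58.3] p [1.1772 0.3064 0.4456] rot [154.5 -45.5  16.3] F [0.2 0.4 0.8]
tip in axle mm [477.9 489.7 256.7] tool z in axle [ 0.767 -0.105 -0.633] tool y [ 0.119 -0.946  0.302]
dp for tip -> [420, 150, 410] [ -31.4  360.6 -105.7]
2.7415090053899878 [[ 0.63015093  0.11934425  0.76724622]
 [ 0.30692802 -0.94592887 -0.1049465 ]
 [ 0.71323559  0.3016215  -0.63270805]]
```

Request:
send_rows(
  steps=[
    {"dp": [0, 40, -40], "roll": 0, "jaw": 0},
    {"dp": [-5, 90, -60], "roll": 0.1, "jaw": 0},
    {"dp": [-10, 145, -75], "roll": 0.2, "jaw": 0},
    {"dp": [-15, 200, -90], "roll": 0.3, "jaw": 0},
    {"dp": [-20, 255, -105], "roll": 0.4, "jaw": 0},
  ],
)

```text
time_s: 12.02
tcp_pos: [1.0758, 0.0834, 0.5882]
eef_rot: [-178.9, -51.6, -18.5]
contact_force: [0.2, -0.5, -0.4]
gripper_width: 0.0007
gripper_force: 0.0
```

```bash
python3 -c "
from h import *
st([420,120,410])"
```

```text
t 12.025 q [ 23.3  32.5  33.3  39.  -53.9  35.8] p [1.0758 0.0834 0.5882] rot [-178.9  -51.6  -18.5] F [ 0.2 -0.5 -0.4]
tip in axle mm [415.6 252.8 399.5] tool z in axle [ 0.778 -0.101 -0.621] tool y [-0.138 -0.99  -0.012]
dp for tip -> [420, 120, 410] [ 23.6 130.8  10.2]
```

Request:
send_rows(
  steps=[
    {"dp": [30, 50, 10], "roll": 0, "jaw": 0},
    {"dp": [65, 95, 25], "roll": 0, "jaw": 0},
    {"dp": [110, 130, 42], "roll": 0, "jaw": 0},
  ],
)

```text
time_s: 12.4
tcp_pos: [1.1232, -0.0556, 0.6437]
eef_rot: [-179.4, -52.0, -18.4]
contact_force: [1.5, 0.6, 1.9]
gripper_width: 0.0005
gripper_force: 0.0
```

Request:
send_rows(
  steps=[
    {"dp": [58, 0, 21], "roll": 0, "jaw": 0},
  ],
)

```text
time_s: 12.52
tcp_pos: [1.1449, -0.0717, 0.6453]
eef_rot: [179.9, -53.4, -17.6]
contact_force: [-20.1, 1.4, 12.5]
gripper_width: 0.0006
gripper_force: 0.0
```

```bash
python3 -c "
from h import *
st()"
```

```text
t 12.525 q [ 13.4  47.1  71.8  26.6 -67.9  59.6] p [ 1.1449 -0.0717  0.6453] rot [179.9 -53.4 -17.6] F [-20.1   1.4  12.5]
tip in axle mm [510.1 111.4 457. ] tool z in axle [ 0.795 -0.112 -0.596] tool y [-0.139 -0.99   0.001]
```

Request:
send_rows(
  steps=[
    {"dp": [30, 0, 10], "roll": 0, "jaw": 0},
  ],
)

```text
time_s: 12.65
tcp_pos: [1.1585, -0.0758, 0.6335]
eef_rot: [179.9, -53.9, -17.4]
contact_force: [1.3, -0.1, -1.5]
gripper_width: 0.0008
gripper_force: 0.0
```

```bash
python3 -c "
from h import *
st()"
```

```text
t 12.65 q [ 12.9  48.   71.7  26.5 -66.3  59.7] p [ 1.1585 -0.0758  0.6335] rot [179.9 -53.9 -17.4] F [ 1.3 -0.1 -1.5]
tip in axle mm [524.3 109.7 445.3] tool z in axle [ 0.801 -0.109 -0.589] tool y [-0.134 -0.991  0.001]
```

Settled at the boundary. I'll continue with two single-row pushes at a time.

Request:
send_rows(
  steps=[
    {"dp": [58, 0, 21], "roll": 0, "jaw": 0},
  ],
)

```text
time_s: 12.78
tcp_pos: [1.1709, -0.0893, 0.6517]
eef_rot: [-179.5, -57.0, -17.5]
contact_force: [0.7, -1.0, 0.7]
gripper_width: 0.0008
gripper_force: 0.0
```

Request:
send_rows(
  steps=[
    {"dp": [57, 0, 23], "roll": 0, "jaw": 0},
  ],
)

```text
time_s: 12.9
tcp_pos: [1.1841, -0.1031, 0.6618]
eef_rot: [-179.1, -59.5, -17.6]
contact_force: [0.3, 0.3, 0.1]
gripper_width: 0.0002
gripper_force: 0.0
```

```bash
python3 -c "
from h import *
st()"
```

```text
t 12.9 q [ 11.   48.5  71.7  27.5 -59.9  60. ] p [ 1.1841 -0.1031  0.6618] rot [-179.1  -59.5  -17.6] F [0.3 0.3 0.1]
tip in axle mm [554.9  87.2 474.7] tool z in axle [ 0.855 -0.103 -0.508] tool y [-0.124 -0.992 -0.008]
```

Request:
send_rows(
  steps=[
    {"dp": [56, -5, 26], "roll": 0, "jaw": 0},
  ],
)

```text
time_s: 13.02
tcp_pos: [1.1981, -0.1119, 0.6706]
eef_rot: [-178.7, -62.0, -17.7]
contact_force: [-0.1, 0.1, -0.2]
gripper_width: 0.0005
gripper_force: 0.0
```

Request:
send_rows(
  steps=[
    {"dp": [55, -5, 29], "roll": 0, "jaw": 0},
  ],
)

```text
time_s: 13.15
tcp_pos: [1.2121, -0.1192, 0.6783]
eef_rot: [-178.4, -64.5, -17.8]
contact_force: [0.0, -0.1, 0.1]
gripper_width: 0.0003
gripper_force: 0.0
```

Request:
send_rows(
  steps=[
    {"dp": [54, -5, 31], "roll": 0, "jaw": 0},
  ],
)

```text
time_s: 13.28
tcp_pos: [1.2251, -0.1264, 0.6864]
eef_rot: [-178.0, -67.0, -18.0]
contact_force: [-0.4, -0.1, -0.1]
gripper_width: 0.0003
gripper_force: 0.0
```

Request:
send_rows(
  steps=[
    {"dp": [53, -5, 33], "roll": 0, "jaw": 0},
  ],
)

```text
time_s: 13.4
tcp_pos: [1.2371, -0.133, 0.695]
eef_rot: [-177.5, -69.4, -18.2]
contact_force: [0.7, -0.4, -0.5]
gripper_width: 0.0005
gripper_force: 0.0
```

```bash
python3 -c "
from h import *
st()"
```

```text
t 13.4 q [  8.5  51.1  71.7  31.2 -47.5  57.9] p [ 1.2371 -0.133   0.695 ] rot [-177.5  -69.4  -18.2] F [ 0.7 -0.4 -0.5]
tip in axle mm [613.2  66.8 510.1] tool z in axle [ 0.931 -0.096 -0.351] tool y [-0.108 -0.994 -0.015]
```

```bash
cat > p4.py <<'E'
from p3 import go
from ik import *
T=Ro.from_euler('xyz',[-177.5,-69.4,-18.2],degrees=True).as_matrix();q=np.array([8.5,51.1,71.7,31.2,-47.5,57.9])
print('----')
q=go(T,q,[(613,67,510),(560,0,480),(450,-200,420),(350,-350,380)])
T2=T@R('z',180);q[5]-=180
go(T2,q,[(350,-350,380),(0,-350,280),(-70,-300,270),(-70,-300,110),(-70,-150,105),(-60,0,100),(-60,45,85),(12,45,85),(12,0,95),(12,-65,70)],6)
np.set_printoptions(suppress=True)
print((W.T@T).round(3))
E
python3 p4.py | sed -n '/----/,$p'
```

```text
----
[613.  67. 510.] [  9.  51.  71.  31. -47.  58.] err 0.0 lastjump 1
[560.   0. 480.] [  3.  35.  31.  45. -25.  40.] err 0.0 lastjump 6
[ 450. -200.  420.] [-12.  23.   4.  49.  -4.  39.] err 1.6 lastjump 21
[ 350. -350.  380.] [-19.  18.  -1.  24.  -0.  66.] err 12.5 lastjump 7
[ 350. -350.  380.] [ -19.   18.   -1.   24.   -0. -114.] err 12.5 lastjump 0
[   0. -350.  280.] [-43.  -6. -10. -56. -32. -29.] err 0.0 lastjump 8
[ -70. -300.  270.] [-42. -15. -19. -54. -31. -31.] err 0.0 lastjump 2
[ -70. -300.  110.] [-60.  -3. -27. -86. -41.  13.] err 0.0 lastjump 7
[ -70. -150.  105.] [-39. -13. -36. -91. -21.   8.] err 0.0 lastjump 5
[-60.   0. 100.] [ -25.  -16.  -42. -121.  -11.   34.] err 0.0 lastjump 10
[-60.  45.  85.] [ -29.  -13.  -51. -142.  -20.   58.] err 0.0 lastjump 4
[12. 45. 85.] [ -28.   -3.  -49. -154.  -27.   70.] err 0.0 lastjump 2
[12.  0. 95.] [ -30.   -6.  -41. -136.  -20.   52.] err 0.0 lastjump 3
[ 12. -65.  70.] [ -37.   -2.  -40. -125.  -25.   45.] err 0.0 lastjump 1
[[ 0.348 -0.107  0.931]
 [-0.052 -0.994 -0.095]
 [ 0.936 -0.015 -0.352]]
```

```bash
cat > p5.py <<'E'
from p3 import go
from ik import *
T=Ro.from_euler('xyz',[-177.5,-69.4,-18.2],degrees=True).as_matrix();q0=np.array([8.5,51.1,71.7,31.2,-47.5,57.9])
print('----')
for ws in([(613,67,510),(600,-60,490),(540,-250,470),(430,-420,420)],[(613,67,510),(600,0,450),(570,-200,380),(430,-400,300)],[(613,67,510),(600,-100,540),(540,-250,560),(400,-420,540)]):
    q=go(T,q0.copy(),ws,5)
    T2=T@R('z',180);q[5]-=180
    go(T2,q,[ws[-1],(200,-420,320),(0,-350,260)],6);print()
E
python3 p5.py | sed -n '/----/,$p'
```

```text
----
[613.  67. 510.] [  9.  51.  71.  31. -47.  58.] err 0.0 lastjump 1
[600. -60. 490.] [  1.  42.  52.  28. -35.  60.] err 0.0 lastjump 2
[ 540. -250.  470.] [-11.  36.  45.   9. -31.  79.] err 0.0 lastjump 5
[ 430. -420.  420.] [-24.  30.  39. -16. -31. 106.] err 0.0 lastjump 6
[ 430. -420.  420.] [-24.  30.  39. -16. -31. -74.] err 0.0 lastjump 0
[ 200. -420.  320.] [-35.  11.  10. -44. -27. -43.] err 0.0 lastjump 6
[   0. -350.  260.] [-45.  -5. -11. -60. -32. -24.] err 0.0 lastjump 3

[613.  67. 510.] [  9.  51.  71.  31. -47.  58.] err 0.0 lastjump 1
[600.   0. 450.] [  3.  39.  37.  44. -25.  42.] err 0.0 lastjump 4
[ 570. -200.  380.] [ -9.  36.  27.  29. -13.  58.] err 0.0 lastjump 9
[ 430. -400.  300.] [-24.  29.  27. -23. -19. 114.] err 0.0 lastjump 11
[ 430. -400.  300.] [-24.  29.  27. -23. -19. -66.] err 0.0 lastjump 0
[ 200. -420.  320.] [-35.  11.  10. -44. -27. -43.] err 0.0 lastjump 3
[   0. -350.  260.] [-45.  -5. -11. -60. -32. -24.] err 0.0 lastjump 3

[613.  67. 510.] [  9.  51.  71.  31. -47.  58.] err 0.0 lastjump 1
[ 600. -100.  540.] [ -1.  47.  71.  20. -46.  70.] err 4.5 lastjump 2
[ 540. -250.  560.] [-10.  43.  71.   6. -50.  83.] err 2.7 lastjump 3
[ 400. -420.  540.] [-25.  29.  51. -12. -44. 101.] err 0.0 lastjump 4
[ 400. -420.  540.] [-25.  29.  51. -12. -44. -79.] err 0.0 lastjump 0
[ 200. -420.  320.] [-35.  11.  10. -44. -27. -43.] err 0.0 lastjump 9
[   0. -350.  260.] [-45.  -5. -11. -60. -32. -24.] err 0.0 lastjump 3
```

Request:
send_rows(
  steps=[
    {"dp": [-9, 60, 4], "roll": 0.15, "jaw": 0},
    {"dp": [-17, 120, 7], "roll": 0.3, "jaw": 0},
    {"dp": [-27, 180, -4], "roll": 0.45, "jaw": 0},
    {"dp": [-37, 240, -14], "roll": 0.6, "jaw": 0},
    {"dp": [-47, 300, -24], "roll": 0.75, "jaw": 0},
  ],
)

```text
time_s: 14.02
tcp_pos: [1.1161, -0.41, 0.6694]
eef_rot: [-117.2, -42.6, -86.4]
contact_force: [0.3, -0.1, 0.1]
gripper_width: 0.0003
gripper_force: 0.0
```

```bash
python3 -c "
from h import *
st([430,-420,420])"
```

```text
t 14.025 q [ -9.   35.1  43.6  12.9 -28.9  32.4] p [ 1.1161 -0.41    0.6694] rot [-117.2  -42.6  -86.4] F [ 0.3 -0.1  0.1]
tip in axle mm [ 540.8 -226.6  484.7] tool z in axle [ 0.937 -0.097 -0.337] tool y [-0.307 -0.691 -0.654]
dp for tip -> [430, -420, 420] [ 75.9 210.  -63.1]
```

Request:
send_rows(
  steps=[
    {"dp": [17, 47, -14], "roll": 0.17, "jaw": 0},
    {"dp": [34, 94, -28], "roll": 0.34, "jaw": 0},
    {"dp": [51, 141, -42], "roll": 0.51, "jaw": 0},
    {"dp": [68, 188, -56], "roll": 0.68, "jaw": 0},
    {"dp": [76, 210, -63], "roll": 0.85, "jaw": 0},
  ],
)

```text
time_s: 14.65
tcp_pos: [0.9746, -0.5829, 0.6086]
eef_rot: [-109.7, 2.1, -106.7]
contact_force: [0.5, -0.1, 0.7]
gripper_width: 0.0007
gripper_force: 0.0
```

```bash
python3 -c "
from h import *
st([200,-420,320])"
```

```text
t 14.65 q [-24.3  29.3  38.1 -16.1 -29.6  14.7] p [ 0.9746 -0.5829  0.6086] rot [-109.7    2.1 -106.7] F [ 0.5 -0.1  0.7]
tip in axle mm [ 430.4 -421.1  423.8] tool z in axle [ 0.936 -0.102 -0.337] tool y [-0.33   0.076 -0.941]
dp for tip -> [200, -420, 320] [  30.8  173.9 -180.7]
```

Request:
send_rows(
  steps=[
    {"dp": [7, 39, -41], "roll": 0.17, "jaw": 0},
    {"dp": [14, 78, -82], "roll": 0.34, "jaw": 0},
    {"dp": [20, 117, -122], "roll": 0.51, "jaw": 0},
    {"dp": [26, 150, -156], "roll": 0.68, "jaw": 0},
    {"dp": [31, 174, -181], "roll": 0.85, "jaw": 0},
  ],
)

```text
time_s: 15.28
tcp_pos: [0.7482, -0.5418, 0.5086]
eef_rot: [-119.5, 46.7, -128.3]
contact_force: [0.6, -0.8, -0.4]
gripper_width: 0.0006
gripper_force: 0.0
```

```bash
python3 -c "
from h import *
st([0,-360,265])"
```

```text
t 15.275 q [-34.9  10.8   9.1 -44.4 -25.9  -2.6] p [ 0.7482 -0.5418  0.5086] rot [-119.5   46.7 -128.3] F [ 0.6 -0.8 -0.4]
tip in axle mm [ 200.3 -418.6  323.9] tool z in axle [ 0.936 -0.102 -0.338] tool y [-0.129  0.792 -0.597]
dp for tip -> [0, -360, 265] [  73.3  107.4 -173.5]
```

Request:
send_rows(
  steps=[
    {"dp": [18, 27, -43], "roll": 0.17, "jaw": 0},
    {"dp": [36, 54, -86], "roll": 0.34, "jaw": 0},
    {"dp": [54, 81, -129], "roll": 0.51, "jaw": 0},
    {"dp": [73, 107, -173], "roll": 0.68, "jaw": 0},
  ],
)

```text
time_s: 15.78
tcp_pos: [0.5612, -0.451, 0.4523]
eef_rot: [-177.8, 70.1, 166.3]
contact_force: [-0.4, -0.4, -0.2]
gripper_width: 0.0003
gripper_force: 0.0
```

```bash
python3 -c "
from h import *
st([-70,-300,120])"
```

```text
t 15.775 q [-46.3  -4.9 -10.4 -61.1 -32.8 -21.2] p [ 0.5612 -0.451   0.4523] rot [-177.8   70.1  166.3] F [-0.4 -0.4 -0.2]
tip in axle mm [   0.6 -360.7  267.5] tool z in axle [ 0.934 -0.104 -0.341] tool y [ 0.106  0.994 -0.013]
dp for tip -> [-70, -300, 120] [164.1  54.8 -22.1]
```

Request:
send_rows(
  steps=[
    {"dp": [40, 14, -20], "roll": 0, "jaw": 0},
    {"dp": [90, 30, -22], "roll": 0, "jaw": 0},
    {"dp": [130, 45, -22], "roll": 0, "jaw": 0},
    {"dp": [164, 55, -22], "roll": 0, "jaw": 0},
  ],
)

```text
time_s: 16.27
tcp_pos: [0.5011, -0.3809, 0.3026]
eef_rot: [-176.0, 69.8, 168.1]
contact_force: [-0.6, -1.0, -0.3]
gripper_width: 0.0005
gripper_force: 0.0
```

```bash
python3 -c "
from h import *
st([-65,-100,112])
st([-60,40,100])"
```

```text
t 16.275 q [-59.9  -3.3 -26.9 -86.1 -40.6  14.5] p [ 0.5011 -0.3809  0.3026] rot [-176.    69.8  168.1] F [-0.6 -1.  -0.3]
tip in axle mm [ -70.4 -301.8  117.8] tool z in axle [ 0.933 -0.106 -0.345] tool y [ 0.104  0.994 -0.024]
dp for tip -> [-65, -100, 112] [  6.2 201.3 -14.4]
t 16.275 q [-59.9  -3.3 -26.9 -86.1 -40.6  14.5] p [ 0.5011 -0.3809  0.3026] rot [-176.    69.8  168.1] F [-0.6 -1.  -0.3]
tip in axle mm [ -70.4 -301.8  117.8] tool z in axle [ 0.933 -0.106 -0.345] tool y [ 0.104  0.994 -0.024]
dp for tip -> [-60, 40, 100] [ 17.7 341.3 -20.4]
```

Request:
send_rows(
  steps=[
    {"dp": [1, 45, -5], "roll": 0, "jaw": 0},
    {"dp": [3, 95, -10], "roll": 0, "jaw": 0},
    {"dp": [5, 145, -13], "roll": 0, "jaw": 0},
    {"dp": [6, 195, -14], "roll": 0, "jaw": 0},
    {"dp": [6, 201, -14], "roll": 0, "jaw": 0},
  ],
)

```text
time_s: 16.9
tcp_pos: [0.5444, -0.1755, 0.3041]
eef_rot: [-179.0, 70.3, 165.7]
contact_force: [-0.5, -0.2, 1.0]
gripper_width: 0.0007
gripper_force: 0.0
```

```bash
python3 -c "
from h import *
st([-60,42,93])
cap('side','side3.png'); cap('top','top3.png')"
```

```text
t 16.9 q [-23.8 -16.2 -36.3 -91.4  -8.    4.6] p [ 0.5444 -0.1755  0.3041] rot [-179.    70.3  165.7] F [-0.5 -0.2  1. ]
tip in axle mm [-62.3 -91.8 119.4] tool z in axle [ 0.937 -0.093 -0.337] tool y [ 0.096  0.995 -0.006]
dp for tip -> [-60, 42, 93] [ 27.7 133.5  -1.3]
```

Request:
send_rows(
  steps=[
    {"dp": [25, 35, 0], "roll": 0, "jaw": 0},
    {"dp": [36, 75, 0], "roll": 0, "jaw": 0},
    {"dp": [42, 115, 0], "roll": 0, "jaw": 0},
    {"dp": [45, 144, 0], "roll": 0, "jaw": 0},
    {"dp": [45, 144, 0], "roll": 0, "jaw": 0},
  ],
)

```text
time_s: 17.62
tcp_pos: [0.5631, -0.0385, 0.2468]
eef_rot: [-179.5, 69.0, 164.5]
contact_force: [-0.7, -0.4, 0.7]
gripper_width: 0.0006
gripper_force: 0.0
```

```bash
python3 -c "
from h import *
st([12,52,76])
c=cap('side','side4.png'); cv2.imwrite('pics/s4.png',cv2.resize(c['image'][60:260,180:440],None,fx=3,fy=3))"
```

```text
t 17.625 q [ -31.4  -10.   -55.8 -148.   -27.8   66.9] p [ 0.5631 -0.0385  0.2468] rot [-179.5   69.   164.5] F [-0.7 -0.4  0.7]
tip in axle mm [-67.1  46.2  61.8] tool z in axle [ 0.928 -0.103 -0.358] tool y [ 0.109  0.994 -0.003]
dp for tip -> [12, 52, 76] [-41.3  14.3  67.8]
```

View pics/s4.png

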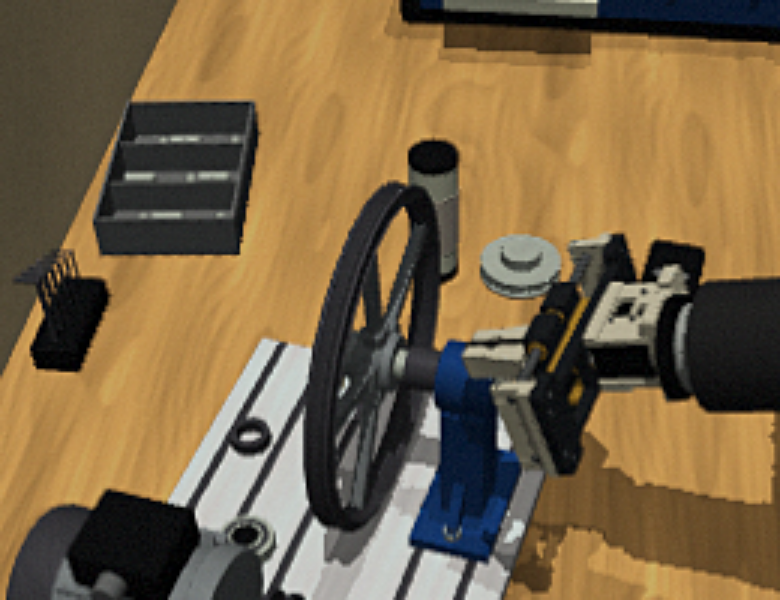

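Request:
send_rows(
  steps=[
    {"dp": [-20, 5, 10], "roll": 0, "jaw": 0},
    {"dp": [-35, 10, 25], "roll": 0, "jaw": 0},
    {"dp": [-38, 12, 40], "roll": 0, "jaw": 0},
  ],
)

```text
time_s: 18.05
tcp_pos: [0.6167, -0.0401, 0.2697]
eef_rot: [-179.4, 69.2, 164.8]
contact_force: [0.9, -0.4, -0.6]
gripper_width: 0.0007
gripper_force: 0.0
```

```bash
python3 -c "
from h import *
st([12,50,77])"
```

```text
t 18.05 q [ -27.4   -5.9  -51.5 -155.1  -26.5   71.8] p [ 0.6167 -0.0401  0.2697] rot [-179.4   69.2  164.8] F [ 0.9 -0.4 -0.6]
tip in axle mm [-14.   53.8  84.7] tool z in axle [ 0.93  -0.099 -0.355] tool y [ 0.105  0.994 -0.004]
dp for tip -> [12, 50, 77] [-2.1 -1.  27.3]
```

```bash
cat > con.py <<'E'
import numpy as np
def spoke(y,z,xt=12,hw=21,hh=9.5,cz=-.355,czx=.93,cy=-.1):
    """angle (deg left of up) of spoke centreline pushed right by finger with tip centre (y,z) at depth xt"""
    b=[]
    for x in(-6,6):
        s=(x-xt)/czx
        yc=y+cy*s;zc=z+cz*s
        for dy in(-hw,hw):
            for dz in(-hh/czx,hh/czx):
                b.append((yc+dy,zc+dz))
    b=np.array(b);r=np.hypot(*b.T);a=np.degrees(np.arctan2(b[:,0],b[:,1]))-np.degrees(np.arcsin(7.5/r))
    k=a.argmin();return round(a[k],1),round(r[k]),round(r.max())
if __name__=='__main__':
    for a in range(35,-61,-5):
        t=np.radians(a);print(a,[(R,)+spoke(R*np.sin(t),R*np.cos(t)) for R in(85,95)])
E
python3 con.py
```

```text
35 [(85, np.float64(14.1), 87, 113), (95, np.float64(16.2), 101, 122)]
30 [(85, np.float64(9.6), 89, 112), (95, np.float64(11.6), 99, 122)]
25 [(85, np.float64(5.1), 91, 111), (95, np.float64(7.1), 101, 121)]
20 [(85, np.float64(0.8), 93, 110), (95, np.float64(2.6), 102, 120)]
15 [(85, np.float64(-4.5), 74, 109), (95, np.float64(-2.2), 84, 119)]
10 [(85, np.float64(-9.9), 76, 108), (95, np.float64(-7.6), 86, 117)]
5 [(85, np.float64(-15.1), 78, 106), (95, np.float64(-12.8), 88, 116)]
0 [(85, np.float64(-20.2), 80, 105), (95, np.float64(-18.0), 89, 114)]
-5 [(85, np.float64(-25.2), 82, 105), (95, np.float64(-23.0), 91, 115)]
-10 [(85, np.float64(-30.0), 84, 106), (95, np.float64(-27.9), 93, 116)]
-15 [(85, np.float64(-34.8), 85, 107), (95, np.float64(-32.7), 95, 117)]
-20 [(85, np.float64(-39.4), 87, 108), (95, np.float64(-37.4), 97, 118)]
-25 [(85, np.float64(-44.0), 89, 109), (95, np.float64(-42.1), 99, 119)]
-30 [(85, np.float64(-48.5), 91, 110), (95, np.float64(-46.7), 101, 120)]
-35 [(85, np.float64(-52.9), 93, 110), (95, np.float64(-51.2), 102, 120)]
-40 [(85, np.float64(-57.2), 94, 110), (95, np.float64(-55.6), 104, 120)]
-45 [(85, np.float64(-61.5), 96, 111), (95, np.float64(-60.0), 106, 121)]
-50 [(85, np.float64(-65.8), 97, 111), (95, np.float64(-64.3), 107, 121)]
-55 [(85, np.float64(-69.9), 99, 110), (95, np.float64(-68.6), 109, 120)]
-60 [(85, np.float64(-74.1), 100, 110), (95, np.float64(-72.8), 110, 120)]
```

Request:
send_rows(
  steps=[
    {"dp": [-1, 0, 13], "roll": 0, "jaw": 0},
    {"dp": [-2, -1, 26], "roll": 0, "jaw": 0},
    {"dp": [-2, -1, 26], "roll": 0, "jaw": 0},
  ],
)

```text
time_s: 18.42
tcp_pos: [0.6386, -0.0466, 0.2569]
eef_rot: [-179.8, 68.7, 164.5]
contact_force: [-0.7, 0.8, -0.4]
gripper_width: 0.0007
gripper_force: 0.0
```

```bash
python3 -c "
from h import *
print(st([12,31,85]).round(3));st([12,0,92])"
```

```text
t 18.425 q [ -27.3   -1.6  -51.3 -158.   -29.8   75. ] p [ 0.6386 -0.0466  0.2569] rot [-179.8   68.7  164.5] F [-0.7  0.8 -0.4]
tip in axle mm [ 8.6 51.1 71.8] tool z in axle [ 0.927 -0.098 -0.363] tool y [ 0.105  0.994 -0.002]
dp for tip -> [12, 31, 85] [-14.2 -19.6   0.3]
[[-0.361  0.105  0.927]
 [ 0.037  0.994 -0.098]
 [-0.932 -0.002 -0.363]]
t 18.425 q [ -27.3   -1.6  -51.3 -158.   -29.8   75. ] p [ 0.6386 -0.0466  0.2569] rot [-179.8   68.7  164.5] F [-0.7  0.8 -0.4]
tip in axle mm [ 8.6 51.1 71.8] tool z in axle [ 0.927 -0.098 -0.363] tool y [ 0.105  0.994 -0.002]
dp for tip -> [12, 0, 92] [-21.9 -50.5   0.8]
```

Request:
send_rows(
  steps=[
    {"dp": [-9, -11, 1], "roll": 0, "jaw": 0},
    {"dp": [-15, -23, 0], "roll": 0, "jaw": 0},
    {"dp": [-19, -35, 0], "roll": 0, "jaw": 0},
    {"dp": [-22, -46, 1], "roll": 0, "jaw": 0},
    {"dp": [-22, -55, 1], "roll": 0, "jaw": 0},
  ],
)

```text
time_s: 19.05
tcp_pos: [0.631, -0.1015, 0.2774]
eef_rot: [-179.6, 68.7, 164.6]
contact_force: [-0.1, -0.4, 0.1]
gripper_width: 0.0005
gripper_force: 0.0
```

```bash
python3 -c "
from h import *
M=st()
p=np.array([10,-5,92.])
def d(y,z):st([10,y,z])
d(-30,87);d(-55,75)"
```

```text
t 19.05 q [ -29.5   -5.8  -40.6 -134.7  -18.2   51.4] p [ 0.631  -0.1015  0.2774] rot [-179.6   68.7  164.6] F [-0.1 -0.4  0.1]
tip in axle mm [10.4 -4.4 92.3] tool z in axle [ 0.927 -0.098 -0.363] tool y [ 0.105  0.995 -0.002]
t 19.05 q [ -29.5   -5.8  -40.6 -134.7  -18.2   51.4] p [ 0.631  -0.1015  0.2774] rot [-179.6   68.7  164.6] F [-0.1 -0.4  0.1]
tip in axle mm [10.4 -4.4 92.3] tool z in axle [ 0.927 -0.098 -0.363] tool y [ 0.105  0.995 -0.002]
dp for tip -> [10, -30, 87] [  4.2 -25.5   4.1]
t 19.05 q [ -29.5   -5.8  -40.6 -134.7  -18.2   51.4] p [ 0.631  -0.1015  0.2774] rot [-179.6   68.7  164.6] F [-0.1 -0.4  0.1]
tip in axle mm [10.4 -4.4 92.3] tool z in axle [ 0.927 -0.098 -0.363] tool y [ 0.105  0.995 -0.002]
dp for tip -> [10, -55, 75] [ 14.5 -50.3  10.9]
```

```bash
cat > est.py <<'E'
from h import *
def polar(c,im):
    A=np.radians(np.arange(-180,180,1.));Rr=np.linspace(.05,.125,16)
    n=np.array([np.cos(YAW),np.sin(YAW),0]);l=np.array([-n[1],n[0],0])
    P=AX+[-.003*n+rr*(np.sin(a)*l+np.array([0,0,1])*np.cos(a)) for a in A for rr in Rr]
    uv=proj(c,P).astype(np.float32).reshape(360,16,2)
    return cv2.remap(cv2.GaussianBlur(im,(3,3),0),uv[...,0],uv[...,1],cv2.INTER_LINEAR).astype(float)
def cams(): return {n:r.capture(n) for n in('side','top')}
def change(cs,fold=True):
    for n,c in cs.items():
        p0=polar(c,cv2.imread(f'pics/{n}1.png'));p1=polar(c,c['image'])
        d=np.abs(p1-p0).mean((1,2));print(n,'change by 12deg sector from -180:',d.reshape(30,12).mean(1).round(0).astype(int))
E
python3 -c "
from est import *
change(cams())"
```

```text
side change by 12deg sector from -180: [ 7  7  4  3  2 10 29 41 41 36 31 21 22 15  8  4  6  7  6  6  6  6  6  8
  9  8  9  7  6  7]
top change by 12deg sector from -180: [36 18 27 15  9 14 17 13  8  8 13 16 20 31 25 49 13 14 17 14  8  9 15 17
 16 36 18 14 19 23]
```

Request:
send_rows(
  steps=[
    {"dp": [2, -13, 2], "roll": 0, "jaw": 0},
    {"dp": [4, -25, 4], "roll": 0, "jaw": 0},
    {"dp": [9, -38, 7], "roll": 0, "jaw": 0},
    {"dp": [14, -50, 10], "roll": 0, "jaw": 0},
  ],
)

```text
time_s: 19.65
tcp_pos: [0.6213, -0.15, 0.2589]
eef_rot: [-179.8, 68.6, 164.5]
contact_force: [0.1, -0.6, -0.4]
gripper_width: 0.0007
gripper_force: 0.0
```

```bash
python3 -c "
from h import *
M=st([10,-72,60])
from con import spoke
R=M;t=1000*np.array([0])
"
```

```text
t 19.65 q [ -34.6   -3.6  -39.  -125.1  -21.6   44.3] p [ 0.6213 -0.15    0.2589] rot [-179.8   68.6  164.5] F [ 0.1 -0.6 -0.4]
tip in axle mm [  9.  -53.8  73.7] tool z in axle [ 0.926 -0.097 -0.365] tool y [ 0.104  0.995 -0.001]
dp for tip -> [10, -72, 60] [ 11.8 -18.    7.7]
```

```bash
cat >> est.py <<'E'
def score(c,im,lo=-180,hi=180):
    p=polar(c,im).mean(2)  # 360x16
    A=np.arange(-180,180)
    out=[]
    for off in range(72):
        s=0;n=0
        for k in range(5):
            a=(off+72*k+180)%360-180
            if not lo<=a<=hi: continue
            i=a+180
            sp=p[[(i+j)%360 for j in(-2,-1,0,1,2)]].mean(0);bg=(p[(i+14)%360]+p[(i-14)%360])/2
            s+=np.mean(sp-bg);n+=1
        out.append(s/max(n,1))
    return np.array(out)
E
python3 -c "
from est import *
for n,c in cams().items():
    for lab,im in(('before',cv2.imread(f'pics/{n}1.png')),('now',c['image'])):
        for rg in((-180,180),(60,180),(-180,-60)):
            s=score(c,im,*rg);print(n,lab,rg,'min',s.argsort()[:4],s.min().round(1),'max',s.argsort()[::-1][:4],s.max().round(1))
"
```

```text
side before (-180, 180) min [ 1  0  2 71] -14.5 max [36 35 37 34] 11.6
side before (60, 180) min [54 53 55 52] -16.7 max [36 37 38 39] 31.0
side before (-180, -60) min [26 27 25 28] -44.5 max [13 14 15 16] 64.5
side now (-180, 180) min [ 1  0  2 71] -14.0 max [36 35 37 38] 13.0
side now (60, 180) min [54 53 55 52] -18.6 max [36 37 38 39] 34.1
side now (-180, -60) min [26 27 25 28] -50.6 max [13 14 15 16] 72.2
top before (-180, 180) min [3 4 2 5] -28.8 max [42 43 41 44] 23.6
top before (60, 180) min [ 0  2  1 71] -25.2 max [35 34 33 36] 19.6
top before (-180, -60) min [4 5 3 6] -23.3 max [41 40 42 39] 30.7
top now (-180, 180) min [ 0  1  2 71] -33.0 max [19 20 45 44] 23.0
top now (60, 180) min [3 2 4 1] -37.5 max [19 20 18 21] 40.1
top now (-180, -60) min [67 68 66 69] -30.4 max [14 13 15 16] 30.8
```

```bash
python3 -c "
from est import *
cs=cams()
a=cv2.resize(cs['side']['image'][110:250,250:400],None,fx=4,fy=4,interpolation=2)
b=cv2.resize(cs['top']['image'][165:265,285:430],(200*1,138)) if 0 else cv2.resize(cs['top']['image'][170:270,290:340+90],None,fx=1.42,fy=1.42)
t=cv2.resize(cs['top']['image'][170:260,330:420],(200,200),interpolation=2)
t2=cv2.resize(cs['top']['image'][170:260,285:375],(200,200),interpolation=2)
s0=cv2.resize(cv2.imread('pics/side1.png')[130:240,270:335],(118,200),interpolation=2)
im=np.zeros((560,800,3),np.uint8);im[:,:600]=a;im[:200,600:]=t2;im[200:400,600:]=t
im[400:,600:]=cv2.resize(cv2.imread('pics/top1.png')[170:250,290:420],(200,160))
cv2.imwrite('pics/v10.png',im)"
```

```text
(no output)
```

View pics/v10.png

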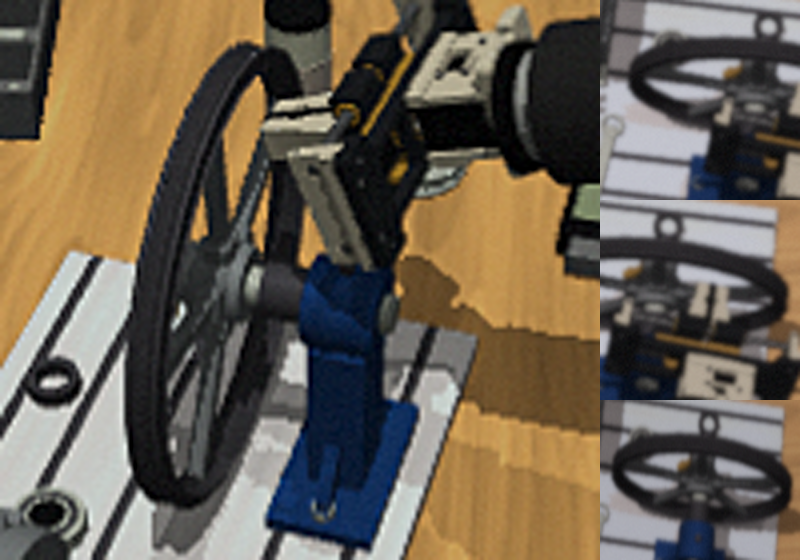

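The last view shows the fingertip at about side pixel (317,139) and the nipple unmoved at the same place in the top view. So the finger swept past in front of the wheel. I'll check the tip projection against the axle estimate.

```bash
python3 -c "
from est import *
s=r.get_state();R=Ro.from_euler('xyz',s['eef_rot'],degrees=True).as_matrix();p=np.array(s['tcp_pos'])
cs=cams()
for n,c in cs.items():
    print(n,'tip,tcp',proj(c,[p+.014*R[:,2],p,p-.052*R[:,2]]).round(1).tolist())
    W=np.array([[np.cos(YAW),-np.sin(YAW),0],[np.sin(YAW),np.cos(YAW),0],[0,0,1]])
    for a in ([0,0,150],[0,0,-150],[0,150,0],[0,-150,0],[-18,0,0]): print(a,proj(c,[AX+W@(np.array(a)/1000)]).round(1).tolist())
m={n:c['image'] for n,c in cs.items()}
t=m['top'];print(t[225:262:3,340:425:6].mean(2).astype(int))
"
```

```text
side tip,tcp [[307.0, 143.6], [311.7, 143.1], [329.6, 141.5]]
[0, 0, 150] [[302.4, 132.0]]
[0, 0, -150] [[307.4, 219.1]]
[0, 150, 0] [[285.8, 222.0]]
[0, -150, 0] [[321.5, 144.1]]
[-18, 0, 0] [[311.8, 181.1]]
top tip,tcp [[380.8, 199.9], [380.2, 204.2], [377.9, 221.0]]
[0, 0, 150] [[361.8, 190.2]]
[0, 0, -150] [[350.0, 226.4]]
[0, 150, 0] [[296.9, 204.8]]
[0, -150, 0] [[413.6, 216.4]]
[-18, 0, 0] [[354.7, 217.2]]
[[109  39  58  67  51  22  25  50  35  19  29  31  75 109 141]
 [ 22  19  47  30  26  22  25  27  22  27  73  85  77  92 126]
 [ 23  13  26  80  53  21  32  18  22  40  95  81  77 128 140]
 [ 12  13  22  28  47  74  90  54  25  55  75  73  72 144 141]
 [ 10  21  25  23  16  38  40  67  91 117 122 110  71 156 142]
 [ 15  22  24  35  13 148 134  80  37  61 102 129  40 140 144]
 [ 13  21  20  44  60 151 157 163 151  90  27  42  17  27 138]
 [ 14  17  22  24  18 162 159 114 136 159  55  18  16  15 134]
 [ 19  19  29  14  22 165 162  27  40 162  32  14  11  34 136]
 [ 18  33  71  19  43 163 155 112  77 164  22  16  17  81 141]
 [ 19  24  39  11  61 165 164  65 162 153  15  12  13  79  98]
 [ 18  17  18  23  45  78 113 121 157 163  77  13  24 134  87]
 [ 45  38  24  15   7   5   7  93 125 154 116  19  20 116  72]]
```

```bash
cat > fin.py <<'E'
from est import *
def fin():
    s=r.get_state();R=Ro.from_euler('xyz',s['eef_rot'],degrees=True).as_matrix();p=np.array(s['tcp_pos']);w=s['gripper_width']/2
    for n in('top','side'):
        c=r.capture(n);S=np.arange(24,-64,-4)/1000
        for off in((w+.008),-(w+.008)):
            P=np.array([p+q*R[:,2]+off*R[:,1]-.009*R[:,0] for q in S]);uv=np.float32(proj(c,P))
            v=cv2.remap(c['image'],uv[:,0],uv[:,1],1)[:,0] if 0 else cv2.remap(c['image'],uv[:,:1].copy(),uv[:,1:].copy(),cv2.INTER_LINEAR)[:,0]
            print(n,'off',round(off*1000),' '.join(f'{int(1000*q)}:{a}/{b}/{d}' for q,(a,b,d) in zip(S,v)))
E
python3 -c "
from fin import *
fin()"
```

```text
top off 8 24:42/38/40 20:39/35/37 16:45/40/44 12:39/35/37 8:39/36/37 4:83/78/77 0:158/149/147 -4:196/186/185 -8:204/194/193 -12:199/191/190 -16:180/178/181 -20:156/165/173 -24:148/164/175 -28:147/162/175 -32:143/158/170 -36:135/150/160 -40:129/143/153 -44:134/150/161 -48:144/160/172 -52:145/162/173 -56:145/160/173 -60:128/141/152
top off -8 24:42/38/40 20:38/36/38 16:35/33/36 12:35/33/37 8:32/30/32 4:58/55/55 0:128/121/120 -4:183/174/172 -8:202/193/190 -12:198/189/189 -16:173/171/174 -20:147/157/165 -24:143/158/169 -28:143/158/170 -32:142/157/168 -36:130/145/158 -40:129/143/153 -44:136/151/161 -48:141/157/169 -52:146/162/174 -56:147/163/175 -60:134/148/158
side off 8 24:48/47/46 20:42/41/43 16:21/18/18 12:55/59/70 8:75/136/181 4:74/137/184 0:77/140/183 -4:79/145/191 -8:82/148/196 -12:77/145/192 -16:90/123/143 -20:132/153/158 -24:132/155/161 -28:139/162/171 -32:148/174/181 -36:158/185/192 -40:159/186/194 -44:158/184/192 -48:157/182/190 -52:152/179/187 -56:151/176/184 -60:153/177/185
side off -8 24:43/42/41 20:11/10/9 16:34/30/31 12:65/104/137 8:73/139/184 4:77/141/187 0:79/144/192 -4:81/145/189 -8:77/144/193 -12:58/98/131 -16:35/33/29 -20:73/84/87 -24:75/88/92 -28:84/100/106 -32:70/82/86 -36:41/46/49 -40:39/44/46 -44:49/55/57 -48:69/80/83 -52:72/84/89 -56:87/100/104 -60:9/9/6
```

Request:
send_rows(
  steps=[
    {"dp": [0, 0, -25], "roll": 0, "jaw": 0},
    {"dp": [-10, 10, -50], "roll": 0, "jaw": 50},
    {"dp": [-10, 20, -50], "roll": 0, "jaw": 50},
    {"dp": [-10, 20, -50], "roll": 0, "jaw": 50},
  ],
)

```text
time_s: 20.55
tcp_pos: [0.5857, -0.1174, 0.2873]
eef_rot: [-179.9, 68.6, 164.5]
contact_force: [-0.4, 0.3, -0.7]
gripper_width: 0.025
gripper_force: 0.0
```

```bash
python3 -c "
from fin import *
st();print(r.get_state()['gripper_width']);fin()"
```

```text
t 20.55 q [ -24.3  -12.   -37.3 -114.1   -8.9   27.6] p [ 0.5857 -0.1174  0.2873] rot [-179.9   68.6  164.5] F [-0.4  0.3 -0.7]
tip in axle mm [-31.6 -27.6 102.2] tool z in axle [ 0.926 -0.095 -0.364] tool y [ 0.102  0.995 -0.001]
0.02496053783042675
top off 20 24:57/55/56 20:44/42/43 16:42/41/41 12:41/40/41 8:47/46/44 4:61/60/60 0:70/68/68 -4:72/71/71 -8:75/74/75 -12:66/67/68 -16:79/85/91 -20:122/137/146 -24:142/157/169 -28:145/161/174 -32:142/157/170 -36:133/147/159 -40:128/141/152 -44:136/150/162 -48:146/161/173 -52:147/161/174 -56:146/162/174 -60:139/153/165
top off -20 24:175/167/165 20:113/108/106 16:65/63/63 12:62/61/61 8:63/61/61 4:102/98/97 0:156/148/150 -4:150/144/148 -8:128/125/131 -12:114/115/120 -16:106/112/120 -20:126/139/149 -24:140/157/167 -28:143/159/171 -32:140/155/167 -36:129/143/155 -40:124/139/150 -44:133/148/160 -48:142/157/170 -52:142/158/169 -56:142/157/168 -60:139/155/165
side off 20 24:82/152/199 20:82/150/201 16:50/49/48 12:49/48/43 8:55/56/52 4:41/40/43 0:17/16/17 -4:17/14/15 -8:15/15/16 -12:22/20/19 -16:93/107/111 -20:167/192/202 -24:151/176/184 -28:157/181/189 -32:154/182/189 -36:156/182/190 -40:155/181/189 -44:157/184/192 -48:154/179/188 -52:153/179/186 -56:152/176/184 -60:151/176/185
side off -20 24:46/44/38 20:57/55/54 16:51/50/49 12:24/24/24 8:14/15/14 4:19/19/20 0:67/76/80 -4:77/85/90 -8:71/80/85 -12:59/65/70 -16:24/22/24 -20:29/29/29 -24:23/23/22 -28:26/28/26 -32:31/35/35 -36:40/41/44 -40:35/42/42 -44:22/23/23 -48:32/33/36 -52:27/30/29 -56:29/30/32 -60:25/22/21
```

```bash
sed -i 's/(w+.008),-(w+.008)/(w+.003),-(w+.003)/; s/-.009\*R\[:,0\]/-.000*R[:,0]/' fin.py; python3 -c "
from fin import *
fin()
s=r.get_state();R=Ro.from_euler('xyz',s['eef_rot'],degrees=True).as_matrix();p=np.array(s['tcp_pos'])
# side view: gray patch around the axis, rows = tool x offset -20..20, cols s 20..-40
for n in('side','top'):
  c=r.capture(n)
  a=0 if n=='side' else 1
  for o in range(-40,41,8):
    P=np.array([p+q*R[:,2]/1000+o/1000*R[:,a] for q in range(24,-60,-6)]);uv=np.float32(proj(c,P));v=cv2.remap(c['image'],uv[:,:1].copy(),uv[:,1:].copy(),1)[:,0].astype(int);print(n,o,[f'{x[0]}/{x[2]}' for x in v])
"
```

```text
top off 20 24:41/40/41 20:41/40/40 16:53/51/50 12:65/63/64 8:68/66/67 4:66/66/65 0:69/68/68 -4:61/59/61 -8:61/65/67 -12:86/96/103 -16:104/114/123 -20:103/114/123 -24:92/102/110 -28:73/82/89 -32:56/64/68 -36:75/83/89 -40:94/104/112 -44:103/114/123 -48:105/116/125 -52:105/115/123 -56:81/88/94 -60:46/46/48
top off -20 24:66/65/65 20:65/64/63 16:65/63/64 12:98/94/96 8:154/147/148 4:149/144/148 0:126/124/130 -4:110/110/116 -8:81/81/85 -12:57/59/63 -16:57/62/65 -20:58/62/67 -24:54/58/64 -28:44/48/53 -32:37/39/42 -36:39/44/46 -40:51/55/59 -44:57/62/66 -48:59/63/68 -52:54/60/64 -56:59/66/69 -60:69/74/78
side off 20 24:53/62/66 20:49/45/41 16:56/56/54 12:76/77/72 8:22/22/18 4:18/16/19 0:16/15/17 -4:24/23/22 -8:34/35/36 -12:56/66/69 -16:60/73/74 -20:56/66/69 -24:55/63/68 -28:45/53/55 -32:60/71/75 -36:72/86/89 -40:96/114/116 -44:126/146/149 -48:135/157/161 -52:143/167/174 -56:148/172/181 -60:120/142/147
side off -20 24:47/49/45 20:32/33/31 16:15/14/14 12:19/14/15 8:20/19/17 4:55/60/63 0:78/86/94 -4:71/81/87 -8:69/74/78 -12:63/76/87 -16:51/87/116 -20:4/2/1 -24:9/9/9 -28:9/7/6 -32:12/11/9 -36:10/
[... 2488 characters left out ...]
op 8 ['82/83', '56/56', '76/74', '54/53', '36/37', '36/35', '54/55', '92/96', '50/52', '21/20', '21/20', '28/28', '59/58', '74/70']
top 16 ['56/53', '54/52', '79/77', '64/63', '52/51', '45/45', '53/54', '87/92', '52/55', '22/21', '21/19', '31/30', '43/35', '56/21']
top 24 ['41/40', '42/41', '57/55', '72/71', '83/81', '62/64', '83/100', '104/125', '94/114', '63/75', '66/78', '92/109', '103/122', '95/111']
top 32 ['36/36', '47/45', '62/61', '68/68', '97/94', '75/79', '119/141', '146/174', '142/170', '145/172', '146/173', '147/174', '148/175', '136/163']
top 40 ['32/32', '39/37', '60/59', '71/69', '101/99', '85/85', '106/113', '121/129', '75/78', '65/68', '76/82', '87/99', '105/121', '111/126']
```

```bash
python3 -c "
from fin import *
s=r.get_state();R=Ro.from_euler('xyz',s['eef_rot'],degrees=True).as_matrix();p=np.array(s['tcp_pos']);w=s['gripper_width']/2;print(w)
c=r.capture('side')
for y in (w+.002,w+.012,w+.021):
  for o in range(-16,25,4):
    P=np.array([p+q*R[:,2]/1000+o/1000*R[:,0]+y*R[:,1] for q in range(20,-50,-5)]);uv=np.float32(proj(c,P));v=cv2.remap(c['image'],uv[:,:1].copy(),uv[:,1:].copy(),1)[:,0].astype(int);print(round(y*1000),o,[f'{x[0]}/{x[2]}' for x in v])
t=proj(c,[p+.014*R[:,2]+R[:,1]*.033]);print(t)
# where is 'tip' by beige colour in both views: leftmost/topmost beige pixel near gripper
for n in('side','top'):
  im=r.capture(n)['image'].astype(int);m=(im[...,0]>115)&(im[...,2]-im[...,0]>15)&(im[...,2]-im[...,0]<50)&(im[...,2]>140)
  x0,y0=proj(r.capture(n),[p])[0].astype(int);
  print(n,x0,y0)
  for yy in range(y0-14,y0+30,1): print(yy,''.join('#' if q else '.' for q in m[yy,x0-35:x0+45]))
"
```

```text
0.021503952783839556
24 -16 ['83/198', '86/202', '59/71', '52/47', '51/49', '25/21', '13/12', '18/18', '23/24', '77/90', '67/79', '60/76', '79/201', '79/195']
24 -12 ['80/199', '62/120', '50/42', '52/51', '36/36', '17/16', '14/14', '18/15', '57/71', '89/106', '102/122', '46/63', '40/79', '53/95']
24 -8 ['79/190', '51/31', '52/49', '51/49', '22/19', '17/15', '22/20', '100/121', '159/196', '159/194', '159/194', '146/174', '133/158', '158/189']
24 -4 ['50/59', '50/45', '69/67', '27/26', '16/15', '16/15', '53/63', '128/157', '123/152', '122/150', '137/166', '150/183', '154/188', '151/186']
24 0 ['48/37', '61/57', '39/37', '21/17', '16/16', '22/20', '46/54', '66/80', '61/75', '56/69', '63/78', '75/93', '106/127', '144/163']
24 4 ['50/46', '97/92', '17/17', '16/12', '23/21', '27/28', '37/45', '72/88', '66/81', '66/79', '60/76', '61/75', '81/99', '91/108']
24 8 ['61/58', '34/38', '18/15', '19/20', '28/25', '26/24', '53/63', '72/87', '69/85', '64/78', '65/79', '63/75', '63/76', '67/84']
24 12 ['75/72', '39/86', '14/12', '28/26', '29/27', '28/27', '47/57', '70/84', '66/81', '68/80', '65/80', 
[... 10322 characters left out ...]
....................
238 ..............................................######............................
239 ................................................................................
240 ................................................................................
241 .....................................................................#..........
242 .....................................................................#..........
243 .....................................................................#..........
244 ................................................................................
245 ........................................................................##......
```

```bash
sed -i 's/tip=p+.014\*R/tip=p-.015*R/' h.py; cat > p6.py <<'E'
from p3 import go
from ik import *
print('----')
T=Ro.from_euler('xyz',[-179.9,68.6,164.5],degrees=True).as_matrix();q=np.array([-24.3,-12,-37.3,-114.1,-8.9,27.6])
o=29*(W.T@T[:,2])
go(T,q,[np.array(w)+o for w in[(-58,-25,112),(-40,0,90),(-40,50,76),(11,50,76),(11,0,90),(11,-55,72),(11,-68,60),(-40,-68,60),(-40,0,90)]],5)
E
python3 p6.py | sed -n '/----/,$p'; python3 -c "
from h import *
st([-40,45,78])"
```

```text
----
[-31.1427612  -27.7789338  101.41858937] [ -24.  -12.  -37. -113.   -8.   27.] err 0.0 lastjump 1
[-13.1427612   -2.7789338   79.41858937] [ -31.   -7.  -43. -134.  -20.   51.] err 0.0 lastjump 4
[-13.1427612   47.2210662   65.41858937] [ -29.   -4.  -52. -154.  -29.   72.] err 0.0 lastjump 4
[37.8572388  47.2210662  65.41858937] [ -27.    2.  -49. -159.  -31.   76.] err 0.0 lastjump 1
[37.8572388  -2.7789338  79.41858937] [ -31.   -1.  -41. -141.  -23.   59.] err 0.0 lastjump 4
[ 37.8572388  -57.7789338   61.41858937] [ -36.    1.  -39. -130.  -25.   51.] err 0.0 lastjump 2
[ 37.8572388  -70.7789338   49.41858937] [ -39.    3.  -39. -130.  -28.   53.] err 0.0 lastjump 1
[-13.1427612  -70.7789338   49.41858937] [ -41.   -2.  -43. -124.  -28.   47.] err 0.0 lastjump 1
[-13.1427612   -2.7789338   79.41858937] [ -31.   -7.  -43. -134.  -20.   51.] err 0.0 lastjump 2
t 21.1 q [ -24.4  -11.9  -37.3 -114.1   -8.9   27.6] p [ 0.5856 -0.119   0.2864] rot [-179.9   68.5  164.4] F [ 0.1 -0.5 -0.1]
tip in axle mm [-58.2 -26.4 111.9] tool z in axle [ 0.926 -0.098 -0.366] tool y [ 0.104  0.995 -0.001]
dp for tip -> [-40, 45, 78] [27.6 72.9 22.3]
```

Request:
send_rows(
  steps=[
    {"dp": [10, 20, 0], "roll": 0, "jaw": 0},
    {"dp": [20, 40, 5], "roll": 0, "jaw": 0},
    {"dp": [28, 60, 12], "roll": 0, "jaw": 0},
    {"dp": [28, 73, 22], "roll": 0, "jaw": 0},
  ],
)

```text
time_s: 21.6
tcp_pos: [0.6148, -0.0515, 0.2514]
eef_rot: [-179.8, 68.5, 164.4]
contact_force: [-0.4, 0.9, -0.7]
gripper_width: 0.0094
gripper_force: 0.0
```

```bash
python3 -c "
from fin import *
st([11,47,76]);fin()"
```

```text
t 21.6 q [ -29.4   -3.9  -51.9 -152.8  -28.6   70.9] p [ 0.6148 -0.0515  0.2514] rot [-179.8   68.5  164.4] F [-0.4  0.9 -0.7]
tip in axle mm [-40.8  45.1  76.9] tool z in axle [ 0.925 -0.099 -0.367] tool y [ 0.106  0.994 -0.001]
dp for tip -> [11, 47, 76] [-18.    7.4  48.1]
top off 8 24:200/190/190 20:181/172/170 16:129/123/122 12:71/68/67 8:57/56/56 4:74/72/71 0:126/120/119 -4:170/163/164 -8:156/152/155 -12:114/117/123 -16:89/97/104 -20:88/95/103 -24:79/87/94 -28:62/69/73 -32:48/53/56 -36:58/64/69 -40:74/82/88 -44:82/91/99 -48:86/97/104 -52:86/95/103 -56:71/77/85 -60:51/53/56
top off -8 24:37/69/92 20:38/54/65 16:41/42/47 12:54/53/54 8:67/66/67 4:68/66/67 0:53/51/52 -4:43/43/42 -8:51/52/55 -12:67/72/77 -16:80/87/94 -20:80/86/93 -24:71/78/84 -28:59/64/68 -32:48/52/56 -36:52/57/62 -40:68/75/79 -44:75/83/89 -48:79/87/94 -52:74/81/87 -56:67/72/77 -60:62/62/64
side off 8 24:47/48/44 20:40/40/39 16:33/35/33 12:32/33/30 8:45/48/40 4:38/36/36 0:51/50/50 -4:126/124/120 -8:92/93/90 -12:59/69/74 -16:63/75/76 -20:59/70/73 -24:54/65/68 -28:42/49/53 -32:60/70/74 -36:74/89/94 -40:86/103/104 -44:122/143/147 -48:151/174/176 -52:141/165/169 -56:154/172/176 -60:84/99/101
side off -8 24:42/41/37 20:35/34/33 16:47/45/41 12:60/60/57 8:73/71/69 4:57/56/54 0:79/77/75 -4:65/73/75 -8:133/158/165 -12:131/155/162 -16:124/146/153 -20:122/142/149 -24:97/116/120 -28:85/98/104 -32:102/119/124 -36:128/151/156 -40:166/194/201 -44:152/179/187 -48:151/176/184 -52:111/128/133 -56:13/24/32 -60:23/61/82
```

Request:
send_rows(
  steps=[
    {"dp": [-6, 2, 16], "roll": 0, "jaw": 0},
    {"dp": [-12, 5, 32], "roll": 0, "jaw": 0},
    {"dp": [-18, 7, 48], "roll": 0, "jaw": 0},
    {"dp": [-18, 7, 48], "roll": 0, "jaw": 0},
  ],
)

```text
time_s: 22.2
tcp_pos: [0.6674, -0.0585, 0.2516]
eef_rot: [-179.9, 68.6, 164.4]
contact_force: [0.2, -0.7, -0.2]
gripper_width: 0.0006
gripper_force: 0.0
```

```bash
python3 -c "
from h import *
st([11,20,87]);st([11,-10,91])"
```

```text
t 22.2 q [ -27.1    2.3  -48.9 -159.   -31.    76.1] p [ 0.6674 -0.0585  0.2516] rot [-179.9   68.6  164.4] F [ 0.2 -0.7 -0.2]
tip in axle mm [12.2 47.  77.1] tool z in axle [ 0.926 -0.097 -0.366] tool y [ 0.104  0.995 -0.001]
dp for tip -> [11, 20, 87] [ -9.8 -27.   -2.1]
t 22.2 q [ -27.1    2.3  -48.9 -159.   -31.    76.1] p [ 0.6674 -0.0585  0.2516] rot [-179.9   68.6  164.4] F [ 0.2 -0.7 -0.2]
tip in axle mm [12.2 47.  77.1] tool z in axle [ 0.926 -0.097 -0.366] tool y [ 0.104  0.995 -0.001]
dp for tip -> [11, -10, 91] [-14.6 -56.8  -0.7]
```

Request:
send_rows(
  steps=[
    {"dp": [-4, -10, 0], "roll": 0, "jaw": 0},
    {"dp": [-8, -19, -1], "roll": 0, "jaw": 0},
    {"dp": [-10, -28, -1], "roll": 0, "jaw": 0},
    {"dp": [-12, -37, -1], "roll": 0, "jaw": 0},
    {"dp": [-14, -46, -1], "roll": 0, "jaw": 0},
  ],
)

```text
time_s: 22.82
tcp_pos: [0.657, -0.1033, 0.2644]
eef_rot: [-179.8, 68.5, 164.6]
contact_force: [1.7, 3.6, -1.2]
gripper_width: 0.0002
gripper_force: 1.6
```

```bash
python3 -c "
from est import *
st([11,-25,88]);st([11,-50,75]);change(cams())"
```

```text
t 22.825 q [ -30.6   -1.1  -41.7 -141.8  -22.9   59.8] p [ 0.657  -0.1033  0.2644] rot [-179.8   68.5  164.6] F [ 1.7  3.6 -1.2]
tip in axle mm [ 9.5  1.1 89.9] tool z in axle [ 0.925 -0.096 -0.367] tool y [ 0.103  0.995 -0.001]
dp for tip -> [11, -25, 88] [  0.2 -25.8   4.6]
t 22.825 q [ -30.6   -1.1  -41.7 -141.8  -22.9   59.8] p [ 0.657  -0.1033  0.2644] rot [-179.8   68.5  164.6] F [ 1.7  3.6 -1.2]
tip in axle mm [ 9.5  1.1 89.9] tool z in axle [ 0.925 -0.096 -0.367] tool y [ 0.103  0.995 -0.001]
dp for tip -> [11, -50, 75] [ 11.4 -50.6  11.8]
side change by 12deg sector from -180: [12 26  7 16 29 24 27 31 21 33 41 33 29 43 35 34 36 10  6 11 72 79 12 14
 25 21 16 34 30 13]
top change by 12deg sector from -180: [ 31  28  22  23  16  44  48  20  58 104  70  27  16  67  46  53  44  36
  58  52  59  44  28  61  79  45  24  17  10  24]
```

Request:
send_rows(
  steps=[
    {"dp": [-1, -12, 2], "roll": 0, "jaw": 0},
    {"dp": [0, -23, 4], "roll": 0, "jaw": 0},
    {"dp": [4, -34, 7], "roll": 0, "jaw": 0},
    {"dp": [9, -44, 10], "roll": 0, "jaw": 0},
    {"dp": [15, -54, 13], "roll": 0, "jaw": 0},
  ],
)

```text
time_s: 23.55
tcp_pos: [0.6499, -0.1579, 0.2461]
eef_rot: [-179.9, 68.6, 164.5]
contact_force: [0.9, 1.3, 0.4]
gripper_width: 0.0002
gripper_force: 1.2
```

```bash
cat > now.py <<'E'
from est import *
from con import spoke
s=r.get_state();R=Ro.from_euler('xyz',s['eef_rot'],degrees=True).as_matrix();n=np.array([np.cos(YAW),np.sin(YAW),0]);l=np.array([-n[1],n[0],0])
t=(np.array(s['tcp_pos'])-.015*R[:,2]-AX)*1000
print('spoke angle by contact',spoke(t@l,t[2],t@n))
E
python3 -c "
from now import *
st([10,-68,60])
for n,c in cams().items():
    for rg in((60,180),(-180,-100),(-180,180)):
        q=score(c,c['image'],*rg);print(n,rg,q.argsort()[:4],q.min().round(1),q.argsort()[::-1][:4],q.max().round(1))
"
```

```text
spoke angle by contact (np.float64(-53.8), 98, 115)
t 23.55 q [ -36.1    1.4  -39.1 -131.6  -25.8   52.4] p [ 0.6499 -0.1579  0.2461] rot [-179.9   68.6  164.5] F [0.9 1.3 0.4]
tip in axle mm [ 11.7 -53.9  71.6] tool z in axle [ 0.926 -0.097 -0.365] tool y [ 0.104  0.995 -0.001]
dp for tip -> [10, -68, 60] [ 10.9 -14.2   4.1]
side (60, 180) [6 7 5 8] -19.2 [36 37 38 39] 41.9
side (-180, -100) [24 25 23 26] -52.2 [11 10 12  9] 53.9
side (-180, 180) [24 23 25 22] -24.4 [38 39 37 40] 14.8
top (60, 180) [13 14 12 15] -34.0 [36 37 38 39] 34.2
top (-180, -100) [24 25 23 22] -12.9 [68 67 66 69] 7.6
top (-180, 180) [16 17 15 18] -30.7 [34 35 33 36] 15.7
```

Request:
send_rows(
  steps=[
    {"dp": [0, 5, 0], "roll": 0, "jaw": 0},
    {"dp": [0, 5, -30], "roll": 0, "jaw": 0},
    {"dp": [0, 5, -55], "roll": 0, "jaw": 0},
    {"dp": [0, 40, -58], "roll": 0, "jaw": 0},
    {"dp": [12, 80, -58], "roll": 0, "jaw": 0},
  ],
)

```text
time_s: 24.28
tcp_pos: [0.6159, -0.0655, 0.2601]
eef_rot: [-179.7, 68.9, 164.7]
contact_force: [0.8, 3.6, 0.8]
gripper_width: 0.0004
gripper_force: 0.0
```

```bash
cat >> p6.py <<'E'
print('====')
go(T,q,[np.array(w)+o for w in[(-40,30,90),(-40,58,68),(11,58,68)]],5)
E
python3 p6.py | sed -n '/====/,$p';python3 -c "
from now import *
st([-42,58,68])
for n,c in cams().items():
    for rg in((60,180),(-180,-100),(-180,180)):
        q=score(c,c['image'],*rg);print(n,rg,q.argsort()[:4],q.min().round(1),q.argsort()[::-1][:4],q.max().round(1))
"
```

```text
====
[-13.1427612   27.2210662   79.41858937] [ -30.   -7.  -47. -144.  -23.   61.] err 0.0 lastjump 34
[-13.1427612   55.2210662   57.41858937] [ -29.   -2.  -54. -157.  -33.   76.] err 0.0 lastjump 3
[37.8572388  55.2210662  57.41858937] [ -26.    4.  -51. -162.  -34.   79.] err 0.0 lastjump 1
spoke angle by contact (np.float64(-1.7), 59, 97)
t 24.275 q [ -30.2   -5.2  -48.8 -146.9  -25.5   65. ] p [ 0.6159 -0.0655  0.2601] rot [-179.7   68.9  164.7] F [0.8 3.6 0.8]
tip in axle mm [-37.4  31.4  85.6] tool z in axle [ 0.928 -0.096 -0.361] tool y [ 0.102  0.995 -0.002]
dp for tip -> [-42, 58, 68] [18.9 26.  -0.5]
side (60, 180) [21 22 20 23] -28.6 [36 37 38 39] 47.0
side (-180, -100) [26 25 70 24] -40.0 [13 12 14 11] 48.1
side (-180, 180) [23 22 24 21] -25.7 [38 39 37 40] 21.5
top (60, 180) [12  7 11  8] -27.4 [29 30 28 31] 42.5
top (-180, -100) [45 46 47 48] -35.2 [67 68 66 69] 19.4
top (-180, 180) [14 15 13 16] -35.2 [32 33 31 34] 26.7
```

Request:
send_rows(
  steps=[
    {"dp": [10, 14, 0], "roll": 0, "jaw": 0},
    {"dp": [19, 27, 0], "roll": 0, "jaw": 0},
    {"dp": [19, 27, 0], "roll": 0, "jaw": 0},
  ],
)

```text
time_s: 24.75
tcp_pos: [0.6149, -0.0374, 0.2376]
eef_rot: [179.7, 68.4, 164.2]
contact_force: [0.7, 0.5, -0.4]
gripper_width: 0.0004
gripper_force: 0.0
```

```bash
python3 -c "
from now import *
st([10,58,69])"
```

```text
spoke angle by contact (np.float64(23.5), 68, 96)
t 24.75 q [ -28.5   -1.3  -55.3 -158.   -33.8   76.2] p [ 0.6149 -0.0374  0.2376] rot [179.7  68.4 164.2] F [ 0.7  0.5 -0.4]
tip in axle mm [-43.   58.9  63.1] tool z in axle [ 0.925 -0.094 -0.368] tool y [0.101 0.995 0.002]
dp for tip -> [10, 58, 69] [-24.9   4.5  47. ]
```

Request:
send_rows(
  steps=[
    {"dp": [-8, 1, 15], "roll": 0, "jaw": 0},
    {"dp": [-16, 3, 31], "roll": 0, "jaw": 0},
    {"dp": [-25, 4, 47], "roll": 0, "jaw": 0},
    {"dp": [-25, 4, 47], "roll": 0, "jaw": 0},
  ],
)

```text
time_s: 25.25
tcp_pos: [0.6695, -0.0491, 0.2457]
eef_rot: [179.9, 68.6, 164.3]
contact_force: [-0.2, -0.1, -0.9]
gripper_width: 0.0004
gripper_force: 0.0
```

```bash
python3 -c "
from now import *
for g in ([11,46,78],[11,30,86],[11,10,90]): st(g)"
```

```text
spoke angle by contact (np.float64(18.5), 96, 119)
t 25.25 q [ -26.     3.5  -50.5 -162.2  -33.6   78.8] p [ 0.6695 -0.0491  0.2457] rot [179.9  68.6 164.3] F [-0.2 -0.1 -0.9]
tip in axle mm [12.7 56.5 71.2] tool z in axle [ 0.926 -0.095 -0.365] tool y [0.102 0.995 0.001]
dp for tip -> [11, 46, 78] [ -6.1 -10.7  -3. ]
t 25.25 q [ -26.     3.5  -50.5 -162.2  -33.6   78.8] p [ 0.6695 -0.0491  0.2457] rot [179.9  68.6 164.3] F [-0.2 -0.1 -0.9]
tip in axle mm [12.7 56.5 71.2] tool z in axle [ 0.926 -0.095 -0.365] tool y [0.102 0.995 0.001]
dp for tip -> [11, 30, 86] [-14.2 -26.6  -4.4]
t 25.25 q [ -26.     3.5  -50.5 -162.2  -33.6   78.8] p [ 0.6695 -0.0491  0.2457] rot [179.9  68.6 164.3] F [-0.2 -0.1 -0.9]
tip in axle mm [12.7 56.5 71.2] tool z in axle [ 0.926 -0.095 -0.365] tool y [0.102 0.995 0.001]
dp for tip -> [11, 10, 90] [-18.7 -46.5  -4. ]
```

Request:
send_rows(
  steps=[
    {"dp": [-6, -10, -2], "roll": 0, "jaw": 0},
    {"dp": [-11, -20, -3], "roll": 0, "jaw": 0},
    {"dp": [-15, -30, -4], "roll": 0, "jaw": 0},
    {"dp": [-18, -40, -4], "roll": 0, "jaw": 0},
    {"dp": [-19, -50, -4], "roll": 0, "jaw": 0},
  ],
)

```text
time_s: 25.88
tcp_pos: [0.6567, -0.0972, 0.2637]
eef_rot: [180.0, 68.5, 164.5]
contact_force: [1.7, 4.0, -1.5]
gripper_width: 0.0007
gripper_force: 1.7
```

Request:
send_rows(
  steps=[
    {"dp": [-1, -12, 2], "roll": 0, "jaw": 0},
    {"dp": [0, -23, 4], "roll": 0, "jaw": 0},
    {"dp": [3, -34, 7], "roll": 0, "jaw": 0},
    {"dp": [7, -44, 10], "roll": 0, "jaw": 0},
    {"dp": [12, -54, 12], "roll": 0, "jaw": 0},
  ],
)

```text
time_s: 26.5
tcp_pos: [0.6495, -0.1518, 0.2486]
eef_rot: [179.9, 68.6, 164.4]
contact_force: [1.6, 3.3, 0.8]
gripper_width: 0.0004
gripper_force: 1.2
```

```bash
python3 -c "
from now import *
for g in ([10,-60,66],[10,-70,56]): st(g)"
```

```text
spoke angle by contact (np.float64(-50.8), 95, 113)
t 26.5 q [ -35.4    0.8  -39.2 -131.7  -25.1   52.1] p [ 0.6495 -0.1518  0.2486] rot [179.9  68.6 164.4] F [1.6 3.3 0.8]
tip in axle mm [ 10.2 -48.   74.1] tool z in axle [ 0.926 -0.094 -0.365] tool y [0.102 0.995 0.001]
dp for tip -> [10, -60, 66] [  7.2 -11.9   3.9]
t 26.5 q [ -35.4    0.8  -39.2 -131.7  -25.1   52.1] p [ 0.6495 -0.1518  0.2486] rot [179.9  68.6 164.4] F [1.6 3.3 0.8]
tip in axle mm [ 10.2 -48.   74.1] tool z in axle [ 0.926 -0.094 -0.365] tool y [0.102 0.995 0.001]
dp for tip -> [10, -70, 56] [ 16.1 -21.9   8.5]
```

Request:
send_rows(
  steps=[
    {"dp": [0, 5, 0], "roll": 0, "jaw": 0},
    {"dp": [0, 5, -30], "roll": 0, "jaw": 0},
    {"dp": [0, 5, -55], "roll": 0, "jaw": 0},
    {"dp": [0, 40, -58], "roll": 0, "jaw": 0},
    {"dp": [12, 80, -58], "roll": 0, "jaw": 0},
  ],
)

```text
time_s: 27.12
tcp_pos: [0.615, -0.0603, 0.2625]
eef_rot: [-180.0, 68.8, 164.6]
contact_force: [-0.3, 4.3, -0.8]
gripper_width: 0.0006
gripper_force: 0.0
```

Request:
send_rows(
  steps=[
    {"dp": [10, 12, 0], "roll": 0, "jaw": 0},
    {"dp": [19, 24, 0], "roll": 0, "jaw": 0},
    {"dp": [19, 24, 0], "roll": 0, "jaw": 0},
  ],
)

```text
time_s: 27.5
tcp_pos: [0.613, -0.035, 0.24]
eef_rot: [179.5, 68.3, 164.1]
contact_force: [-0.7, 0.1, 0.6]
gripper_width: 0.0004
gripper_force: 0.0
```

```bash
python3 -c "
from now import *
st([10,58,69])
for n,c in cams().items():
    for rg in((60,180),(-180,-100),(-180,180)):
        q=score(c,c['image'],*rg);print(n,rg,q.argsort()[:4],q.min().round(1),q.argsort()[::-1][:4],q.max().round(1))
    im=c['image'].astype(int);m=(im[...,2]-im[...,0]>70)&(im[...,1]-im[...,0]>25)
    n0=np.array([np.cos(YAW),np.sin(YAW),0]);l=np.array([-n0[1],n0[0],0])
    for a in range(0,60,5):
        t=np.radians(a);P=[AX+.036*n0+q*(np.sin(t)*l+np.cos(t)*np.array([0,0,1])) for q in(.03,.04,.05,.06,.07)]
        uv=np.float32(proj(c,P));v=cv2.remap(c['image'],uv[:,:1].copy(),uv[:,1:].copy(),1)[:,0];print(a,v.tolist())
"
```

```text
spoke angle by contact (np.float64(24.3), 70, 99)
t 27.5 q [ -28.2   -2.   -55.  -157.6  -32.9   75.5] p [ 0.613 -0.035  0.24 ] rot [179.5  68.3 164.1] F [-0.7  0.1  0.6]
tip in axle mm [-45.3  60.9  65.5] tool z in axle [ 0.925 -0.091 -0.369] tool y [0.1   0.995 0.003]
dp for tip -> [10, 58, 69] [-23.7   2.6  50.1]
side (60, 180) [7 6 8 5] -20.4 [36 37 38 65] 42.4
side (-180, -100) [29 28 30  0] -65.1 [14 15 13 16] 95.3
side (-180, 180) [28 27 29 26] -19.6 [61 60 62 63] 10.9
0 [[46, 43, 46], [49, 47, 47], [49, 46, 45], [45, 42, 41], [68, 61, 59]]
5 [[44, 41, 44], [49, 47, 49], [47, 45, 44], [50, 46, 45], [65, 53, 49]]
10 [[45, 44, 44], [44, 41, 43], [46, 44, 43], [45, 40, 40], [64, 63, 65]]
15 [[50, 47, 50], [47, 43, 44], [45, 43, 45], [58, 53, 52], [67, 76, 86]]
20 [[50, 47, 49], [47, 45, 45], [44, 40, 42], [53, 47, 46], [56, 57, 58]]
25 [[47, 46, 45], [44, 42, 42], [45, 42, 41], [70, 61, 61], [34, 44, 49]]
30 [[45, 43, 44], [45, 42, 43], [41, 40, 38], [52, 43, 41], [68, 98, 121]]
35 [[47, 45, 45], [43, 42, 43], [41, 40, 40], [62, 53, 52], [58, 77, 95]]
40 [[48, 45, 44], [42, 40, 4
[... 625 characters left out ...]
, 45], [47, 44, 46], [69, 65, 67]]
15 [[43, 40, 42], [43, 41, 44], [45, 41, 44], [46, 44, 46], [76, 73, 74]]
20 [[42, 39, 42], [45, 42, 44], [43, 40, 43], [47, 43, 46], [72, 68, 70]]
25 [[42, 40, 42], [43, 40, 42], [44, 40, 43], [45, 40, 44], [65, 62, 64]]
30 [[41, 38, 40], [42, 39, 41], [43, 39, 42], [44, 42, 44], [60, 57, 58]]
35 [[40, 37, 39], [42, 38, 42], [42, 39, 42], [44, 40, 43], [51, 47, 50]]
40 [[39, 35, 37], [41, 37, 41], [40, 38, 42], [44, 40, 43], [46, 44, 46]]
45 [[38, 34, 37], [42, 39, 41], [41, 38, 40], [43, 39, 42], [45, 41, 44]]
50 [[39, 37, 39], [43, 40, 42], [42, 38, 41], [44, 41, 43], [42, 38, 42]]
55 [[36, 35, 36], [43, 42, 43], [44, 41, 43], [42, 38, 42], [44, 41, 44]]
```

Request:
send_rows(
  steps=[
    {"dp": [-8, 1, 16], "roll": 0, "jaw": 0},
    {"dp": [-16, 2, 33], "roll": 0, "jaw": 0},
    {"dp": [-24, 2, 50], "roll": 0, "jaw": 0},
    {"dp": [-24, 2, 50], "roll": 0, "jaw": 0},
  ],
)

```text
time_s: 28.1
tcp_pos: [0.6691, -0.0485, 0.2456]
eef_rot: [179.6, 68.5, 164.3]
contact_force: [-1.4, 0.1, -0.6]
gripper_width: 0.0005
gripper_force: 0.0
```

```bash
python3 -c "
from now import *
for g in ([11,45,79],[11,29,86]): st(g)
print(spoke(29,86,11),spoke(31,86,11))"
```

```text
spoke angle by contact (np.float64(18.8), 96, 119)
t 28.1 q [ -26.1    3.4  -50.2 -161.5  -33.1   78.2] p [ 0.6691 -0.0485  0.2456] rot [179.6  68.5 164.3] F [-1.4  0.1 -0.6]
tip in axle mm [12.3 57.  71.1] tool z in axle [ 0.926 -0.091 -0.366] tool y [0.099 0.995 0.003]
dp for tip -> [11, 45, 79] [ -7.4 -12.1  -3. ]
t 28.1 q [ -26.1    3.4  -50.2 -161.5  -33.1   78.2] p [ 0.6691 -0.0485  0.2456] rot [179.6  68.5 164.3] F [-1.4  0.1 -0.6]
tip in axle mm [12.3 57.  71.1] tool z in axle [ 0.926 -0.091 -0.366] tool y [0.099 0.995 0.003]
dp for tip -> [11, 29, 86] [-14.5 -28.   -4.1]
(np.float64(0.6), 98, 115) (np.float64(1.8), 99, 116)
```

Request:
send_rows(
  steps=[
    {"dp": [-5, -8, -2], "roll": 0, "jaw": 0},
    {"dp": [-9, -15, -3], "roll": 0, "jaw": 0},
    {"dp": [-12, -22, -4], "roll": 0, "jaw": 0},
    {"dp": [-14, -27, -4], "roll": 0, "jaw": 0},
    {"dp": [-14, -27, -4], "roll": 0, "jaw": 0},
  ],
)

```text
time_s: 28.72
tcp_pos: [0.6621, -0.0748, 0.2609]
eef_rot: [179.7, 68.6, 164.3]
contact_force: [0.2, 0.3, 0.3]
gripper_width: 0.0006
gripper_force: 0.0
```

```bash
python3 -c "
from now import *
st([11,29,86])"
```

```text
spoke angle by contact (np.float64(1.1), 98, 115)
t 28.725 q [ -28.8    0.   -45.4 -151.   -26.4   68.4] p [ 0.6621 -0.0748  0.2609] rot [179.7  68.6 164.3] F [0.2 0.3 0.3]
tip in axle mm [ 9.7 29.9 86.4] tool z in axle [ 0.927 -0.092 -0.365] tool y [0.099 0.995 0.002]
dp for tip -> [11, 29, 86] [-0.1 -0.8  1.5]
```

Request:
send_rows(
  steps=[
    {"dp": [0, 6, 0], "roll": 0, "jaw": 0},
    {"dp": [0, 6, -30], "roll": 0, "jaw": 0},
    {"dp": [0, 6, -60], "roll": 0, "jaw": 0},
    {"dp": [-10, -10, -75], "roll": 0, "jaw": 0},
    {"dp": [-10, -30, -75], "roll": 0, "jaw": 0},
  ],
)

```text
time_s: 29.35
tcp_pos: [0.59, -0.0859, 0.2994]
eef_rot: [179.6, 68.8, 164.2]
contact_force: [-0.4, 1.0, -1.2]
gripper_width: 0.0004
gripper_force: 0.0
```

```bash
cat > fitth.py <<'E'
from est import *
# matched comparison: rotate the start image's spoke pattern -> use spoke score with finer steps & per-spoke centroid
def per(c,im,off):
    p=polar(c,im).mean(2);o=[]
    for k in range(-2,3):
        a=off+72*k
        idx=np.arange(a-16,a+17)
        pr=p[(idx+180)%360][:,3:14].mean(1);pr=cv2.GaussianBlur(pr.reshape(-1,1),(1,5),0).ravel()
        o.append((a,int(idx[pr.argmin()]),int(pr.min()),int(np.median(pr))))
    return o
E
python3 -c "
from fitth import *
st()
for n,c in cams().items():
    for lab,im,off in(('before',cv2.imread(f'pics/{n}1.png'),4),('now',c['image'],0)):
        q=score(c,im);print(n,lab,q.argsort()[:5],q.min().round(1),per(c,im,off))
c=r.capture('top');im=c['image'].astype(int)
for nm,I in(('now',im),('before',cv2.imread('pics/top1.png').astype(int))):
    m=(I[...,2]-I[...,0]>40);m=m[180:230,320:400];y,x=np.nonzero(m);print(nm,len(x),x.mean()+320 if len(x) else 0,y.mean()+180 if len(x) else 0)
n0=np.array([np.cos(YAW),np.sin(YAW),0]);print(proj(c,[AX+.036*n0+np.array([0,0,q]) for q in(.02,.05,.072)]))
"
```

```text
t 29.35 q [ -20.5  -13.3  -37.3 -118.9   -5.5   30.7] p [ 0.59   -0.0859  0.2994] rot [179.6  68.8 164.2] F [-0.4  1.  -1.2]
tip in axle mm [-59.5   6.9 124.8] tool z in axle [ 0.928 -0.091 -0.362] tool y [0.099 0.995 0.003]
side before [ 1  0  2 71 70] -14.5 [(-140, -147, 23, 52), (-68, -61, 45, 49), (4, 4, 29, 37), (76, 74, 33, 44), (148, 157, 43, 58)]
side now [ 0 71  1 70  2] -18.4 [(-144, -147, 27, 50), (-72, -62, 52, 58), (0, 3, 34, 40), (72, 73, 37, 64), (144, 156, 50, 70)]
top before [3 4 2 5 1] -28.8 [(-140, -145, 34, 49), (-68, -73, 44, 51), (4, 4, 27, 48), (76, 71, 42, 64), (148, 155, 34, 45)]
top now [3 2 4 1 0] -36.5 [(-144, -146, 39, 58), (-72, -74, 54, 62), (0, 3, 32, 57), (72, 70, 47, 69), (144, 154, 40, 63)]
now 0 0 0
before 21 343.6190476190476 202.14285714285714
[[357.08943004 194.63615672]
 [358.34177288 190.5506646 ]
 [359.30050605 187.42184543]]
```

Request:
send_rows(
  steps=[
    {"dp": [-15, 0, -20], "roll": 0, "jaw": 0},
    {"dp": [-15, 0, -20], "roll": 0, "jaw": 0},
    {"dp": [-15, 0, -20], "roll": 0, "jaw": 0},
  ],
)

```text
time_s: 29.88
tcp_pos: [0.5801, -0.0802, 0.3096]
eef_rot: [179.9, 69.1, 164.3]
contact_force: [0.7, -0.5, -0.4]
gripper_width: 0.0007
gripper_force: 0.0
```

```bash
python3 -c "
from fitth import *
st()
c=r.capture('top');print(score(c,c['image']).argsort()[:5],per(c,c['image'],0))
print(r.close_job())"
```

```text
t 29.875 q [ -15.8  -15.3  -36.3 -114.5   -0.2   24.5] p [ 0.5801 -0.0802  0.3096] rot [179.9  69.1 164.3] F [ 0.7 -0.5 -0.4]
tip in axle mm [-70.2  10.9 134.9] tool z in axle [ 0.929 -0.096 -0.356] tool y [0.103 0.995 0.001]
[3 4 2 5 1] [(-144, -146, 39, 55), (-72, -74, 54, 62), (0, 3, 31, 57), (72, 70, 48, 69), (144, 154, 39, 62)]
the job is handed in; nothing more can be done
None
```

I turned the sheave about 145° with three spoke pushes and handed the job in at about 30 s with the fingers clear; by my estimate the nipple is 1–3° from straight up (limit 7°), but no verdict came back and I had no picture left to see it. While tilting the tool, the arm once dropped unexpectedly to about 16 mm above bench height, beyond the bench edge; the picture after showed nothing disturbed. Joint 3 once read 71.8° against its 71.71° limit.

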